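Fetch the hemmed-in jar for the gift box

ROBOT

A 6-joint arm with a two-finger parallel gripper is mounted at the origin on the work surface. World frame = base frame: x ahead of the robot, y to its left, z up, the work surface at z = 0. Lengths are in mm, angles in rad, forces in N, time in s.
With the tool pointing down it reaches from about 300 to 775 mm from the base axis. Payload 14.6 kg.
Tool frame: the origin (TCP) lies midway between the tips of the shut fingers; the grasp point (between the pads) lies manip.pinch_z behind it (manip.pinch_z is the distance from the TCP to the grasp point, in mm); z points along the fingers, y is the line along which they close (so a half turn about z gives the same grasp; the last joint's range is limited). The gripper opens to 85 mm and grips with 20 to 120 N. Pads are 22 mm wide; open, the fingers measure 114 mm over their backs; the gripper's body (76 mm by 85 mm) begins 54 mm behind the grasp point. The pads swing forward as they close: fully open they stand 13 mm farther back than shut.
Start: joints at [-1.272, 0.3, 1.521, -0, 1.321, -0.067], TCP at [196.726, -513.603, 203.181] pointing down, gripper open.
Joint ranges: [-3.03, 3.03], [-0.79, 2.21], [0.23, 2.52], [-1.04, 4.18], [0, 3.07], [-2.55, 2.55]. Speed limits (rad/s): [2.22, 2.22, 2.57, 3.14, 3.14, 3.14].

INTERFACE

Orientations are given as a 3x3 rotation matrix whose columns are the frame's x, y, z axes.
In Python, from station import manip, capture, finish_job gives the robot as it stands.
- The arm moves only by the shell command python3 -m crank 'ROWS' [FORCE]. ROWS is JSON, a list of rows, each an object with "gripper": the finger opening in mm, from 0 to 85.4; "dp": the shift along the tool's x, y, z in units of 30 mm (1.0 is 30 mm), a list of three; "rot": the turn, a rotation vector about the tool's x, y, z in units of 5 degrees (1.0 is 5 degrees), a list of three. In form: [{"gripper": gripper, "dp": [x, y, z], "rot": [rx, ry, rz]}, ...]. A call has exactly 5 rows; each row shifts and turns the commanded pose from where the row before left it, along the tool's axes as they then stand; what a row does not reach is not made up. A row lasts 1/12 s, in which the tool goes at most 41.7 mm and 7.16 degrees, less where a joint would pass 70% of its speed; a pose out of reach is approached as far as the arm can. A call is refused whole if a number of a shift passes 1 or a number of a turn 1, either way. A call with a gripper value outside its range is refused whole. The fingers move at their own pace and stop on an object; FORCE is the grip in N (left out, the last holds). Time passes only in rows, so rows that do not move let the fingers close, or fill a call up. It gives the time, the measured TCP pose, the force, the opening and the grip force at its end, in the units of the state.
- manip.read_state(): the state, without advancing time (a new reading comes with each control period).
- capture(name): name is "side" or "top"; returns a dict with "pixels" (384x512x3 uint8, blue, green, red), "intrinsics" (3x3 intrinsics, pixels), "k1" (the pictures are not rectified: a ray, as slopes to the right and down, at radius r is drawn at 1 + k1 r^2 times it, then the intrinsics apply), "eye" and "rotation" of the camera in the world. Camera axes: x right, y down, z forward; pixel columns grow to the right and rows downward; lengths in mm; the calibration is good to about 2 mm. A picture is of the moment at which its call begins. There is no depth.
- finish_job(): hands the job in; it is judged then, once.
The state is a dict: "t": time; "joint_pos": joint angles; "qvel": joint speeds; "tau": joint torques, N m; "position": TCP position; "ee_rot": TCP orientation; "wrist_force": force on the tool from outside, world axes, zero at the start; "ft_torque": the same for the moment, N m; "grip_width": finger opening in mm; "finger_force": force on a finger pad.
Only numpy, scipy, OpenCV 4.12 (cv2) and the standard library are available. Lean on these libraries where they do the work, as an engineer would, in place of code of your own. Each camera call takes 0.05 s, during which the arm holds its last target. There are 200 camera calls.

TASK

In the black stock tray the gold-lidded jar stands in the back row, hemmed in by three tall bottles. First stand all three bottles aside, upright on the grey rubber mat, and only then take the gold-lidded jar and pack it standing in the empty middle compartment of the gift box; after that put each bottle back upright in the tray on the very spot where it stood. Leave the other jars where they are and knock no bottle or jar over.

Things in the scene. Friction and masses are not known exactly. Their poses are not given: they have to be found in the camera images.
- bottle_red: Dark round bottle, upright, 190 mm tall, with a red cap and red band over a cream label. Body 50 mm wide to height 122, shoulder to a 24 mm neck at 148, cap 28 mm wide from 164 to 190. 0.23 to 0.43 kg. Origin: centre of its underside. Starts in one of three places in stock_tray (back left, back right, front middle).
- bottle_yellow: Dark round bottle, upright, 190 mm tall, with a yellow cap and yellow band over a cream label. Body 50 mm wide to height 122, shoulder to a 24 mm neck at 148, cap 28 mm wide from 164 to 190. 0.23 to 0.43 kg. Origin: centre of its underside. Starts in one of three places in stock_tray (back left, back right, front middle).
- bottle_blue: Dark round bottle, upright, 190 mm tall, with a blue cap and blue band over a cream label. Body 50 mm wide to height 122, shoulder to a 24 mm neck at 148, cap 28 mm wide from 164 to 190. 0.23 to 0.43 kg. Origin: centre of its underside. Starts in one of three places in stock_tray (back left, back right, front middle).
- jar_gold: A round glass jar with a gold lid, standing upright: 60 mm tall, body 54 mm diameter, lid 56 mm diameter from 45 to 60 mm, 0.12 to 0.22 kg. Origin: centre of its underside, z up. Amber filling. At the start it stands in the middle of the back row of stock_tray, hemmed in by a bottle 7 mm away on the left and right and one 5 mm in front.
- jar_white: A round glass jar with a white lid, standing upright: 60 mm tall, body 54 mm diameter, lid 56 mm diameter from 45 to 60 mm, 0.12 to 0.22 kg. Origin: centre of its underside, z up. Stands in a front corner of stock_tray; to be left alone.
- jar_green: A round glass jar with a green lid, standing upright: 60 mm tall, body 54 mm diameter, lid 56 mm diameter from 45 to 60 mm, 0.12 to 0.22 kg. Origin: centre of its underside, z up. Stands in a front corner of stock_tray; to be left alone.
- jar_silver: A round glass jar with a silver lid, standing upright: 60 mm tall, body 54 mm diameter, lid 56 mm diameter from 45 to 60 mm, 0.12 to 0.22 kg. Origin: centre of its underside, z up. Already packed at the +x end of gift_box, 79 mm from its middle; leave alone. (Its -x end holds a 48 mm wide, 72 mm tall spice grinder.)
- stock_tray: Black open tray, fixed, no dividers: 150 mm (x) by 210 mm (y), rim 29 mm high, floor 4 mm thick. Origin: centre of its underside. Back row (x = +29 mm): bottle at y = +60, gold-lidded jar at y = 0, bottle at y = -60. Front row (x = -29 mm): jar at y = +60, bottle at y = 0, jar at y = -60. All to within 2 mm.
- mat: Flat grey ribbed rubber mat, fixed to the bench on the robot's left or right: 260 mm along its x, 140 mm along its y, 4 mm thick. Origin: centre of its underside. Empty at the start.
- gift_box: Open dark card gift box, fixed, on the side away from the mat: 241 mm (x) by 84 mm (y), walls 30 mm high and 3 mm thick, floor 3 mm. Three compartments in a row along x, 76 by 78 mm inside, the middle one empty, its neighbours full (fingers fit beside a jar only along y, above the walls). Origin: centre of the underside, below the middle compartment.
There are look-alikes about, which are no part of the job. What is shaped like the bottle_red but purple is not meant. Leave any orange look-alike of the bottle_yellow alone.

How it is judged (in metres and radians):
On the way, in this order (a step that is already met when the one before it is completed fails the run):
1. all three bottles stand upright on the mat while the gold-lidded jar is still in its place (x of bottle_red in the frame of mat between -0.125 and 0.125 m and y of bottle_red in the frame of mat between -0.065 and 0.065 m and z of each of bottle_red, bottle_yellow, bottle_blue in the frame of mat below 0.01 m and angle between each of bottle_red, bottle_yellow, bottle_blue's own z axis and vertical below 0.1 rad and linear speed of each of bottle_red, bottle_yellow, bottle_blue below 0.03 m/s and x of bottle_yellow in the frame of mat between -0.125 and 0.125 m and y of bottle_yellow in the frame of mat between -0.065 and 0.065 m and x of bottle_blue in the frame of mat between -0.125 and 0.125 m and y of bottle_blue in the frame of mat between -0.065 and 0.065 m and distance of jar_gold from where it was at the start of the episode below 0.02 m), for 0.2 s.
2. the gold-lidded jar stands in the middle compartment of the gift box, the bottles still on the mat (x of jar_gold in the frame of gift_box between -0.013 and 0.013 m and y of jar_gold in the frame of gift_box between -0.013 and 0.013 m and z of jar_gold in the frame of gift_box below 0.008 m and angle between jar_gold's own z axis and vertical below 0.08 rad and linear speed of each of jar_gold, bottle_red, bottle_yellow, bottle_blue below 0.03 m/s and x of bottle_red in the frame of mat between -0.125 and 0.125 m and y of bottle_red in the frame of mat between -0.065 and 0.065 m and z of each of bottle_red, bottle_yellow, bottle_blue in the frame of mat below 0.01 m and angle between each of bottle_red, bottle_yellow, bottle_blue's own z axis and vertical below 0.1 rad and x of bottle_yellow in the frame of mat between -0.125 and 0.125 m and y of bottle_yellow in the frame of mat between -0.065 and 0.065 m and x of bottle_blue in the frame of mat between -0.125 and 0.125 m and y of bottle_blue in the frame of mat between -0.065 and 0.065 m), for 0.2 s.
At the end, for the whole second after the job is handed in: The gold-lidded jar stands upright in the gift box's middle compartment (within 13 mm of its centre each way); each bottle stands upright in the tray within 15 mm of its starting spot; the white-, green- and silver-lidded jars are within 15 mm of theirs; all released and at rest (x of jar_gold in the frame of gift_box between -0.013 and 0.013 m and y of jar_gold in the frame of gift_box between -0.013 and 0.013 m and z of jar_gold in the frame of gift_box below 0.008 m and angle between each of jar_gold, bottle_red, bottle_yellow, bottle_blue's own z axis and vertical below 0.08 rad and linear speed of jar_gold below 0.03 m/s and distance of each of bottle_red, bottle_yellow, bottle_blue, jar_white, jar_green, jar_silver from where it was at the start of the episode below 0.015 m and linear speed of each of bottle_red, bottle_yellow, bottle_blue below 0.02 m/s); the robot touches nothing.
It fails at once if a bottle or the gold-lidded jar is tipped by more than about 30 degrees (angle between any of bottle_red, bottle_yellow, bottle_blue, jar_gold's own z axis and vertical above 0.55 rad).
It fails at once if one of the other jars is knocked over or shoved more than 25 mm from its place (angle between any of jar_white, jar_green, jar_silver's own z axis and vertical above 0.5 rad or distance of any of jar_white, jar_green, jar_silver from where it was at the start of the episode above 0.025 m).
It also fails if it takes over 144 s, if anything falls off the work surface, if the arm or the gripper's body presses on something with over 40 N, if the wrist force passes 120 N, or if a joint passes its speed limit or range.

## Working session

There is one attempt and no reset: what is moved stays moved. The work goes in short steps, Python scripts to look and compute and a shell command to move; the robot and the scene stay as the last step left them, time stands still between calls to the robot, and variables do not carry over. Pictures are saved under pics/ and viewed, at most 14 in all, crops included, and the job is handed in when it is done.

```bash
ls; mkdir -p pics
python3 - <<'E'
from station import manip, capture
import cv2,numpy as np
print(manip.pinch_z, manip.read_state())
for n in("top","side"):
    c=capture(n); cv2.imwrite(f"pics/{n}0.png",cv2.resize(c["pixels"],(800,600)) )
    np.savez(f"{n}0.npz",**c)
    print(n,c["intrinsics"],c["k1"],c["eye"],c["rotation"])
E
```

```text
pics
18.700000000000003 {'t': 0.0, 'joint_pos': array([-1.27160616e+00,  3.00477178e-01,  1.52160025e+00, -1.89947881e-05,
        1.32071165e+00, -6.66354335e-02]), 'qvel': array([-0.00016982, -0.00051249, -0.0014035 ,  0.00066138, -0.00159003,
        0.00016076]), 'tau': array([ 1.36531718e-03, -5.43496227e+01, -3.61795413e+01,  2.51082304e-05,
        3.97217693e-03, -3.51973051e-05]), 'position': array([ 196.63859727, -513.34985397,  202.60989699]), 'ee_rot': array([[ 9.33827069e-01,  3.57724569e-01, -3.70225750e-04],
       [ 3.57724755e-01, -9.33826378e-01,  1.13784158e-03],
       [ 6.13073164e-05, -1.19498618e-03, -9.99999284e-01]]), 'wrist_force': array([ 0.22558797, -0.09699823,  0.27940219]), 'ft_torque': array([ 0.0289223 , -0.03937795,  0.02167746]), 'finger_force': 0.0, 'grip_width': 85.54757530931508}
top [[365.54851943   0.         258.76782998]
 [  0.         365.54851943 192.2992044 ]
 [  0.           0.           1.        ]] -0.031707827608196106 [462.66975705 -13.14780283 811.63152413] [[-0.02191155 -0.98531877  0.16931274]
 [-0.99896727  0.02832031  0.03552959]
 [-0.03980296 -0.16835938 -0.98492175]]
side [[377.0512101    0.         249.55691098]
 [  0.         377.0512101  195.22336868]
 [  0.           0.           1.        ]] -0.015123820005772236 [314.49248913 587.7299729  621.96382692] [[-0.90981435 -0.27422972  0.31150587]
 [-0.41500085  0.60745692 -0.6773259 ]
 [-0.00348351 -0.74551603 -0.66647859]]
```

View pics/top0.png

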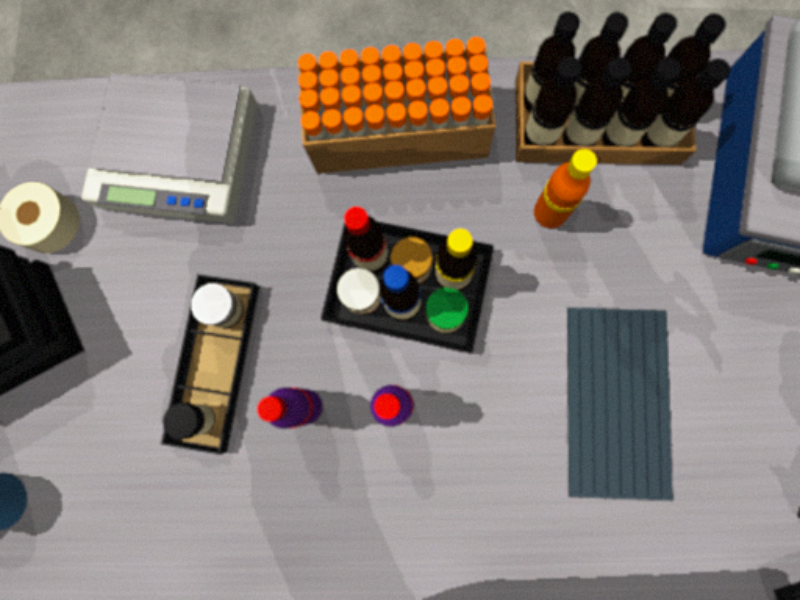

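View pics/side0.png

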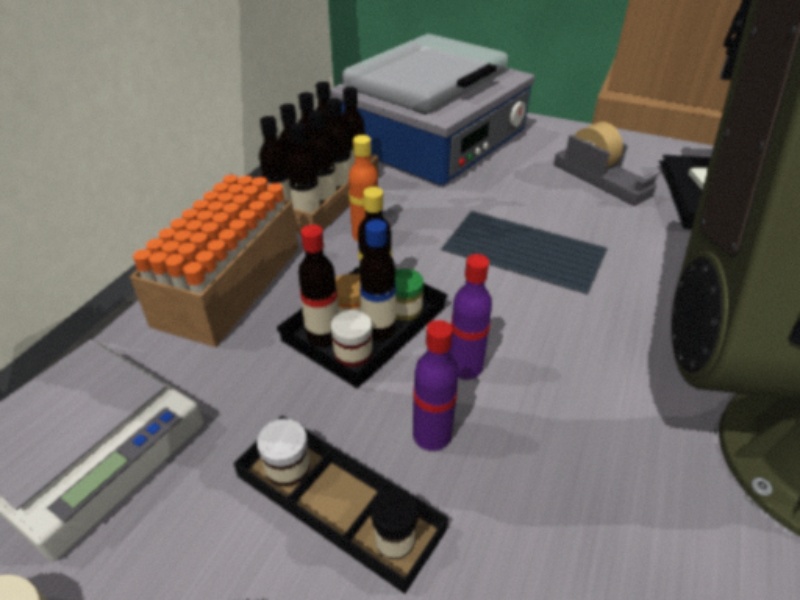

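The top view shows the tray at about (408,285) on an 800x600 picture. Its caps are red (356,218), yellow (460,240) and blue (397,278), and the gold lid is at (411,258). The mat is at (620,403) and the box at (211,363).

Red-cap candidates are the dark bottle in the tray (356,218) and the purple ones at (270,408) and (388,405). Yellow-cap candidates are the dark bottle in the tray (460,240) and the orange one at (583,162). The dark ones in the tray fit the description. I'll confirm this in a crop while measuring.

```bash
cat > h.py <<'E'
import numpy as np,cv2
from scipy.optimize import least_squares
def load(n): return dict(np.load(n))
def ray(c,uv):
    K=c["intrinsics"];k=float(c["k1"])
    return cv2.undistortPoints(np.array([[uv]],float),K,np.array([k,0,0,0.]))[0,0]
def dirw(c,uv):
    d=c["rotation"]@np.r_[ray(c,uv),1]; return d/np.linalg.norm(d)
def proj(c,P):
    q=(np.atleast_2d(P)-c["eye"])@c["rotation"]
    return cv2.projectPoints(q.reshape(-1,1,3),np.zeros(3),np.zeros(3),c["intrinsics"],np.array([float(c["k1"]),0,0,0]))[0][:,0]
def tri(cs,uvs):
    A=np.zeros((3,3));b=np.zeros(3)
    for c,u in zip(cs,uvs):
        d=dirw(c,u);M=np.eye(3)-np.outer(d,d);A+=M;b+=M@c["eye"]
    p=np.linalg.solve(A,b)
    return p,[float(np.linalg.norm(np.cross(dirw(c,u),p-c["eye"]))) for c,u in zip(cs,uvs)]
def onz(c,uv,z):
    d=dirw(c,uv); return c["eye"]+d*(z-c["eye"][2])/d[2]
H={"red":((0,8),150,70),"yellow":((24,34),150,90),"blue":((105,125),150,60),"gold":((10,22),140,60),"green":((45,75),150,50)}
def blobs(c,col,mn=25):
    (a,b),s,v=H[col]; h=cv2.cvtColor(c["pixels"],cv2.COLOR_BGR2HSV)
    m=((h[...,0]>=a)&(h[...,0]<=b)&(h[...,1]>=s)&(h[...,2]>=v)).astype(np.uint8)
    if col=="red": m|=((h[...,0]>=174)&(h[...,1]>=s)&(h[...,2]>=v)).astype(np.uint8)
    n,_,st,ce=cv2.connectedComponentsWithStats(m)
    return [(np.round(ce[i],1).tolist(),int(st[i,4])) for i in range(1,n) if st[i,4]>=mn]
E
python3 - <<'E'
from h import *
T,S=load("top0.npz"),load("side0.npz")
for k in H: print(k,"T",blobs(T,k),"S",blobs(S,k))
a=cv2.resize(T["pixels"][125:230,200:400],(800,420),interpolation=cv2.INTER_CUBIC)[:, :]
b=cv2.resize(S["pixels"][80:260,150:330],(0,0),fx=2.2,fy=2.2,interpolation=cv2.INTER_CUBIC)
a=cv2.resize(T["pixels"][125:225,200:310],(400,364),interpolation=cv2.INTER_CUBIC)
b=cv2.resize(b,(400,364))
cv2.imwrite("pics/crop1.png",np.hstack([a,b]))
E
```

```text
red T [([227.8, 140.7], 228), ([238.4, 163.4], 36), ([480.4, 166.5], 31), ([247.5, 259.5], 205), ([173.3, 261.2], 230)] S [([199.2, 151.5], 227), ([304.8, 171.2], 227), ([204.5, 192.1], 95), ([284.6, 214.5], 381), ([277.2, 259.1], 94)]
yellow T [([372.4, 104.0], 259), ([353.0, 130.4], 28), ([293.7, 154.5], 231), ([286.8, 176.5], 52)] S [([230.9, 92.1], 121), ([237.9, 127.4], 157)]
blue T [([469.1, 98.5], 2381), ([109.4, 128.0], 25), ([117.8, 128.7], 25), ([126.5, 129.6], 30), ([252.7, 177.4], 221)] S [([262.1, 94.3], 1401), ([240.1, 148.3], 210), ([240.6, 189.2], 55), ([106.1, 266.6], 29), ([97.6, 273.7], 32), ([88.9, 281.4], 32)]
gold T [([253.4, 66.1], 8290), ([370.8, 102.7], 2257), ([17.5, 135.8], 149), ([263.8, 163.3], 517), ([124.1, 231.3], 90), ([140.1, 262.6], 36), ([138.9, 273.2], 43)] S [([230.2, 118.6], 521), ([133.6, 145.2], 2842), ([222.4, 185.9], 284)]
green T [([494.3, 169.6], 26), ([285.8, 196.7], 569)] S [([260.9, 180.9], 229)]
```

View pics/crop1.png

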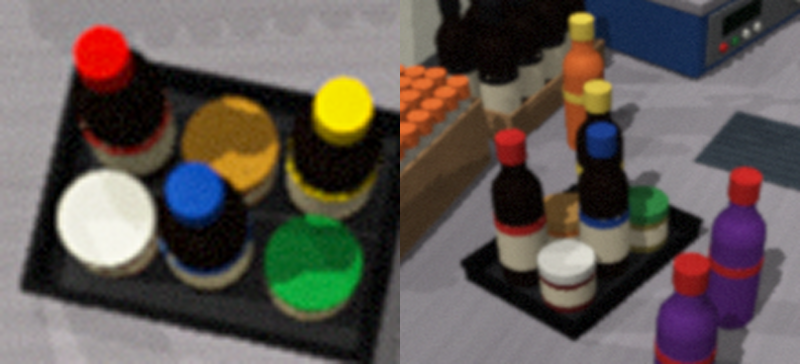

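Confirmed: in the crop the dark bottles with a red, yellow and blue cap stand in the tray around the gold jar. The purple and orange ones are decoys.

```bash
cat >> h.py <<'E'
th=np.linspace(0,2*np.pi,40)
def cylc(c,p,r,h):
    P=np.vstack([np.c_[p[0]+r*np.cos(th),p[1]+r*np.sin(th),0*th+p[2]-d] for d in (0,h)])
    m=cv2.moments(cv2.convexHull(proj(c,P).astype(np.float32))); return np.array([m["m10"],m["m01"]])/m["m00"]
def fitcyl(cs,uvs,r=14,h=26,p0=(500,0,180)):
    f=lambda p:np.concatenate([cylc(c,p,r,h)-u for c,u in zip(cs,uvs)])
    s=least_squares(f,p0,diff_step=1e-3); return s.x,np.abs(s.fun).max()
E
python3 - <<'E'
from h import *
T,S=load("top0.npz"),load("side0.npz")
np.set_printoptions(precision=1,suppress=True)
B={"red":((227.8,140.7),(199.2,151.5)),"yellow":((293.7,154.5),(237.9,127.4)),"blue":((252.7,177.4),(240.1,148.3)),
"purpA":((247.5,259.5),(304.8,171.2)),"purpB":((173.3,261.2),(284.6-4,214.5)),"orange":((372.4,104),(230.9,92.1))}
P={}
for k,u in B.items():
    P[k],e=fitcyl([T,S],u); print(k,P[k],"res px %.2f"%e)
# tray fit
L={"red":(29,60),"yellow":(29,-60),"blue":(-29,0)}
def f(q):
    R=np.array([[np.cos(q[2]),-np.sin(q[2])],[np.sin(q[2]),np.cos(q[2])]])
    return np.concatenate([R@L[k]+q[:2]-P[k][:2] for k in L])
s=least_squares(f,[500,0,0]);q=s.x;print("tray",q,"res",s.fun)
R=np.array([[np.cos(q[2]),-np.sin(q[2])],[np.sin(q[2]),np.cos(q[2])]])
print("gold",R@[29,0]+q[:2]);g=np.r_[R@[29,0]+q[:2],60+4]
print("gold proj x1.56",proj(T,g)*1.5625,proj(S,g)*1.5625)
s_=1.5625
for nm,tp,sd in (("mat",[(568,309),(665,310),(672,499),(569,496)],[(443,250),(473,214),(606,249),(588,289)]),
 ("box",[(198,277),(259,284),(228,452),(162,445)],[(237,466),(285,418),(448,520),(405,584)]),
 ("tray",[(342,219),(494,243),(473,351),(324,318)],[(279,326),None,(447,298),(357,380)])):
    for a,b in zip(tp,sd):
        a=(np.array(a)+.5)/s_-.5; z=30 if nm!="mat" else 4
        print(nm,onz(T,a,z), "" if b is None else onz(S,(np.array(b)+.5)/s_-.5,z))
E
```

```text
red [692.3   0.  145.7] res px 35.53
yellow [637.1 -53.9 193.6] res px 0.03
blue [597.   19.4 195.9] res px 0.21
purpA [458.4   0.  168.4] res px 18.52
purpB [476.6  -0.   40.7] res px 93.75
orange [662.8   0.  300. ] res px 111.42
tray [634.8  -5.1  -0.7] res [  3.8  21.  -19.8 -15.5  16.   -5.5]
gold [656.7 -24.2]
gold proj x1.56 [[431.5 251.7]] [[353.3 272.3]]
mat [ 583.  -215.8    4. ] [ 579.3 -211.2    4. ]
mat [ 577.6 -352.4    4. ] [ 567.9 -342.5    4. ]
mat [ 320.7 -337.9    4. ] [ 318.4 -332.3    4. ]
mat [ 327.8 -200.1    4. ] [ 327.  -208.6    4. ]
box [639.9 309.1  30. ] [637.  313.2  30. ]
box [627.  220.5  30. ] [623.2 231.3  30. ]
box [396.5 258.5  30. ] [391.4 274.9  30. ]
box [406.9 350.6  30. ] [406.4 356.   30. ]
tray [718.4 102.1  30. ] [719.7  93.6  30. ]
tray [ 675.8 -112.5   30. ] 
tray [524.9 -76.7  30. ] [519.  -64.8  30. ]
tray [575.9 127.8  30. ] [569.7 138.9  30. ]
```

```bash
sed -i 's/^def fitcyl.*/def fitcyl(cs,uvs,r=14,h=26,p0=None):\n    if p0 is None: p0=tri(cs,uvs)[0]+[0,0,h\/2]/; s/,p0,diff_step=1e-3)/,p0,x_scale=100,diff_step=None,method="lm",epsfcn=1e-4)/' h.py
sed -i 's/s=least_squares(f,p0.*; return s.x,np.abs(s.fun).max()/s=least_squares(lambda d:f(np.array(p0)+d*10),[.1,.1,.1],diff_step=.5); return np.array(p0)+s.x*10,np.abs(s.fun).max()/' h.py
python3 - <<'E'
from h import *
T,S=load("top0.npz"),load("side0.npz")
np.set_printoptions(precision=2,suppress=True)
B={"red":((227.8,140.7),(199.2,151.5)),"yellow":((293.7,154.5),(237.9,127.4)),"blue":((252.7,177.4),(240.1,148.3)),
"purpA":((247.5,259.5),(304.8,171.2)),"purpB":((173.3,261.2),(284.6-4,214.5)),"orange":((372.4,104),(230.9,92.1))}
P={}
for k,u in B.items():
    P[k],e=fitcyl([T,S],u); print(k,P[k],"res px %.2f"%e)
L={"red":(29,60),"yellow":(29,-60),"blue":(-29,0)}
def f(q):
    R=np.array([[np.cos(q[2]),-np.sin(q[2])],[np.sin(q[2]),np.cos(q[2])]])
    return np.concatenate([R@L[k]+q[:2]-P[k][:2] for k in L])
s=least_squares(f,[630,10,.2]);q=s.x;print("tray",q,"res",s.fun)
R=np.array([[np.cos(q[2]),-np.sin(q[2])],[np.sin(q[2]),np.cos(q[2])]])
print("gold",R@[29,0]+q[:2])
for n,l in (("gold",(29,0)),("jarL",(-29,60)),("jarR",(-29,-60))):
    g=np.r_[R@l+q[:2],64]
    print(n,g[:2],"proj x1.56",proj(T,g)*1.5625,proj(S,g)*1.5625)
for x,y in ((75,105),(75,-105),(-75,-105),(-75,105)):
    g=np.r_[R@(x,y)+q[:2],29];print(proj(T,g)*1.5625,proj(S,g)*1.5625)
E
```

```text
red [666.35  63.12 195.78] res px 0.16
yellow [637.12 -53.93 193.6 ] res px 0.03
blue [596.97  19.44 195.91] res px 0.21
purpA [455.28  31.08 190.92] res px 0.28
purpB [454.98 159.35 191.03] res px 0.19
orange [ 727.74 -200.17  192.52] res px 0.02
tray [624.11  11.93  -0.25] res [ 0.67 -0.2   0.29  0.56 -0.96 -0.36]
gold [652.22   4.77]
gold [652.22   4.77] proj x1.56 [[410.05 255.63]] [[347.1  284.25]]
jarL [610.82  77.23] proj x1.56 [[356.7  287.37]] [[349.35 322.93]]
jarR [581.2  -39.06] proj x1.56 [[444.42 306.77]] [[402.93 279.64]]
[[346.65 215.87]] [[276.49 326.3 ]]
[[490.82 246.38]] [[369.86 257.74]]
[[468.69 350.41]] [[444.19 294.55]]
[[320.69 316.89]] [[353.93 374.95]]
```

```bash
python3 -m crank '[{"gripper":50,"dp":[0,0,-0.35],"rot":[0,0,0.84]},{"gripper":50,"dp":[0,0,-0.35],"rot":[0,0,0.84]},{"gripper":50,"dp":[0,0,-0.35],"rot":[0,0,0.84]},{"gripper":50,"dp":[0,0,-0.35],"rot":[0,0,0.84]},{"gripper":50,"dp":[0,0,-0.35],"rot":[0,0,0.84]}]' 60
python3 - <<'E'
from h import *
from station import manip
s=manip.read_state();np.set_printoptions(precision=3,suppress=True)
print(s["position"],s["ee_rot"],s["grip_width"])
T,S=load("top0.npz"),load("side0.npz")
# bright lid (silver) blobs
for c in(T,S):
    h=cv2.cvtColor(c["pixels"],cv2.COLOR_BGR2HSV)
    m=((h[...,1]<40)&(h[...,2]>205)).astype(np.uint8);n,_,st,ce=cv2.connectedComponentsWithStats(m)
    print([(ce[i].round(1),st[i].tolist()) for i in range(1,n) if st[i,4]>80])
# model overlay
def box(q):
    R=np.array([[np.cos(q[2]),-np.sin(q[2])],[np.sin(q[2]),np.cos(q[2])]])
    return [np.array([np.r_[R@p+q[:2],30] for p in [(sx*a,sy*b) for sx,sy in((1,1),(1,-1),(-1,-1),(-1,1))]]) for a,b in((120.5,42),(38,39))]
o=[]
for c,(x,y,w,hh) in((T,(90,165,90,140)),(S,(140,250,160,130))):
    k=4.;im=cv2.resize(c["pixels"],None,fx=k,fy=k,interpolation=cv2.INTER_CUBIC)
    for P in box((515.5,290.5,-.177)):
        cv2.polylines(im,[((proj(c,P)+.5)*k).astype(int)],True,(0,255,0),1)
    o.append(cv2.resize(im[int(y*k):int((y+hh)*k),int(x*k):int((x+w)*k)],(int(w*500/hh),500)) )
i=np.hstack(o);print(i.shape);cv2.imwrite("pics/box1.png",cv2.resize(i,(800,int(i.shape[0]*800/i.shape[1]))))
E
```

```text
t: 0.52
position: [196.7, -513.5, 255.9]
ee_rot: [[1.0, -0.004, -0.0], [-0.004, -1.0, 0.001], [-0.0, -0.001, -1.0]]
wrist_force: [-0.1, -0.1, 0.1]
grip_width: 49.8
finger_force: 0.0
[ 196.668 -513.453  255.863] [[ 1.    -0.004 -0.   ]
 [-0.004 -1.     0.001]
 [-0.    -0.001 -1.   ]] 49.77662497917298
[(array([ 98.9, 119. ]), [52, 108, 94, 28, 901]), (array([ 22.1, 135.7]), [2, 118, 35, 38, 601]), (array([228.6, 184.7]), [216, 172, 26, 26, 505]), (array([134.8, 194. ]), [123, 182, 25, 25, 498])]
[(array([230.3, 206.8]), [223, 202, 14, 10, 95]), (array([ 37.6, 317.2]), [4, 270, 88, 77, 710]), (array([177.3, 287.2]), [166, 282, 22, 11, 160])]
(500, 936, 3)
```

View pics/box1.png

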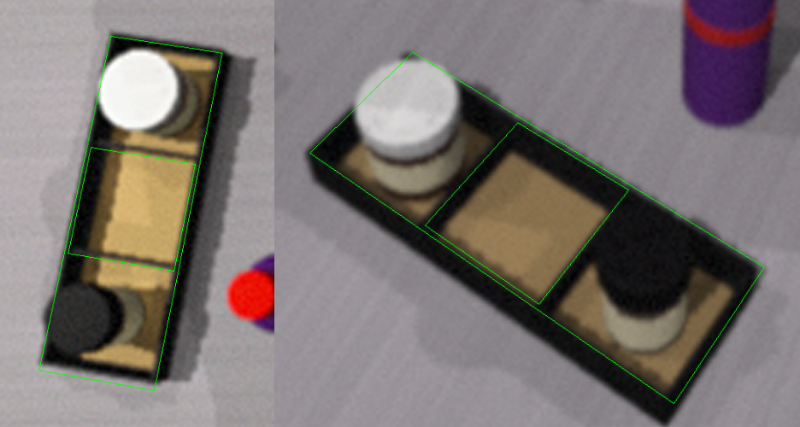

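The overlay fits in both views to about 1–2 mm: the empty middle compartment is at crop pixels (132,208) and (527,212). So the box centre is about (515,290) with a yaw of -0.177. Next I go above the yellow bottle.

```bash
for i in 1; do
python3 -m crank '[{"gripper":50,"dp":[0.734,-0.766,0],"rot":[0,0,0]},{"gripper":50,"dp":[0.734,-0.766,0],"rot":[0,0,0]},{"gripper":50,"dp":[0.734,-0.766,0],"rot":[0,0,0]},{"gripper":50,"dp":[0.734,-0.766,0],"rot":[0,0,0]},{"gripper":50,"dp":[0.734,-0.766,0],"rot":[0,0,0]}]' >/dev/null
python3 -m crank '[{"gripper":50,"dp":[0.734,-0.766,0],"rot":[0,0,0]},{"gripper":50,"dp":[0.734,-0.766,0],"rot":[0,0,0]},{"gripper":50,"dp":[0.734,-0.766,0],"rot":[0,0,0]},{"gripper":50,"dp":[0.734,-0.766,0],"rot":[0,0,0]},{"gripper":50,"dp":[0.734,-0.766,0],"rot":[0,0,0]}]' 
python3 -m crank '[{"gripper":50,"dp":[0.734,-0.766,0],"rot":[0,0,0]},{"gripper":50,"dp":[0.734,-0.766,0],"rot":[0,0,0]},{"gripper":50,"dp":[0.734,-0.766,0],"rot":[0,0,0]},{"gripper":50,"dp":[0.734,-0.766,0],"rot":[0,0,0]},{"gripper":50,"dp":[0.734,-0.766,0],"rot":[0,0,0]}]' >/dev/null
python3 -m crank '[{"gripper":50,"dp":[0.734,-0.766,0],"rot":[0,0,0]},{"gripper":50,"dp":[0.734,-0.766,0],"rot":[0,0,0]},{"gripper":50,"dp":[0.734,-0.766,0],"rot":[0,0,0]},{"gripper":50,"dp":[0.734,-0.766,0],"rot":[0,0,0]},{"gripper":50,"dp":[0.734,-0.766,0],"rot":[0,0,0]}]'
python3 -m crank '[{"gripper":50,"dp":[0,0,0],"rot":[0,0,0]},{"gripper":50,"dp":[0,0,0],"rot":[0,0,0]},{"gripper":50,"dp":[0,0,0],"rot":[0,0,0]},{"gripper":50,"dp":[0,0,0],"rot":[0,0,0]},{"gripper":50,"dp":[0,0,0],"rot":[0,0,0]}]'
done
python3 - <<'E'
from h import *
from station import capture
c=capture("side");cv2.imwrite("pics/s1.png",cv2.resize(c["pixels"][60:300,100:420],(800,600)))
E
```

```text
t: 1.35
position: [417.9, -282.6, 255.5]
ee_rot: [[1.0, -0.001, -0.0], [-0.001, -1.0, 0.0], [-0.0, -0.0, -1.0]]
wrist_force: [-0.0, -0.2, -0.1]
grip_width: 49.7
finger_force: 0.0
t: 2.18
position: [638.2, -52.9, 255.3]
ee_rot: [[1.0, -0.001, -0.001], [-0.001, -1.0, 0.0], [-0.001, -0.0, -1.0]]
wrist_force: [-0.1, -0.7, 0.0]
grip_width: 49.8
finger_force: 0.0
t: 2.6
position: [637.1, -55.2, 256.0]
ee_rot: [[1.0, -0.002, 0.0], [-0.002, -1.0, -0.0], [0.0, 0.0, -1.0]]
wrist_force: [-0.6, -0.6, 0.2]
grip_width: 49.9
finger_force: 0.0
```

View pics/s1.png

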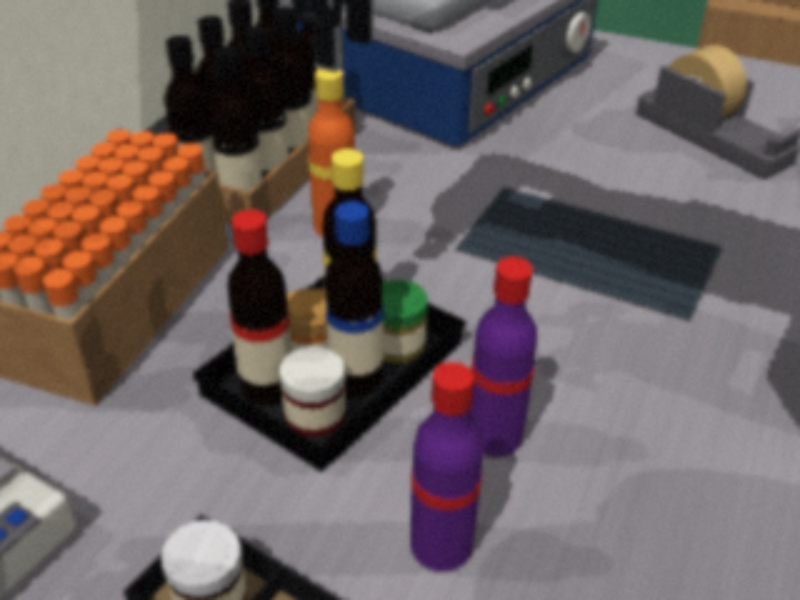

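Fingers are visible at (340,25), above the yellow cap (347,170), and everything still stands. Descend and grip.

```bash
python3 -m crank '[{"gripper":50,"dp":[0,-0.04,0.7],"rot":[0,0,0]},{"gripper":50,"dp":[0,0,0.7],"rot":[0,0,0]},{"gripper":50,"dp":[0,0,0.7],"rot":[0,0,0]},{"gripper":50,"dp":[0,0,0.6],"rot":[0,0,0]},{"gripper":50,"dp":[0,0,0.43],"rot":[0,0,0]}]' >/dev/null
python3 -m crank '[{"gripper":50,"dp":[0,0,0],"rot":[0,0,0]},{"gripper":50,"dp":[0,0,0],"rot":[0,0,0]},{"gripper":20,"dp":[0,0,0],"rot":[0,0,0]},{"gripper":20,"dp":[0,0,0],"rot":[0,0,0]},{"gripper":20,"dp":[0,0,0],"rot":[0,0,0]}]' 60
python3 -m crank '[{"gripper":20,"dp":[0,0,0],"rot":[0,0,0]},{"gripper":20,"dp":[0,0,0],"rot":[0,0,0]},{"gripper":20,"dp":[0,0,0],"rot":[0,0,0]},{"gripper":20,"dp":[0,0,-0.1],"rot":[0,0,0]},{"gripper":20,"dp":[0,0,-0.1],"rot":[0,0,0]}]'
```

```text
t: 3.48
position: [638.1, -53.4, 163.7]
ee_rot: [[1.0, -0.001, 0.003], [-0.001, -1.0, -0.001], [0.003, 0.001, -1.0]]
wrist_force: [-0.2, -0.9, 6.3]
grip_width: 23.1
finger_force: 58.5
t: 3.9
position: [637.3, -53.1, 168.1]
ee_rot: [[1.0, -0.001, -0.0], [-0.001, -1.0, 0.0], [-0.0, -0.0, -1.0]]
wrist_force: [-0.8, -0.2, -2.9]
grip_width: 22.2
finger_force: 58.9
```

```bash
python3 -m crank '[{"gripper":20,"dp":[0,0,-0.2],"rot":[0,0,0]},{"gripper":20,"dp":[0,0,-0.2],"rot":[0,0,0]},{"gripper":20,"dp":[0,0,-0.2],"rot":[0,0,0]},{"gripper":20,"dp":[0,0,-0.2],"rot":[0,0,0]},{"gripper":20,"dp":[0,0,-0.2],"rot":[0,0,0]}]'
python3 - <<'E'
from h import *
from station import capture
a=cv2.resize(capture("side")["pixels"][80:220,170:310],(400,400),interpolation=cv2.INTER_CUBIC)
b=cv2.resize(capture("top")["pixels"][120:240,210:330],(400,400),interpolation=cv2.INTER_CUBIC)
cv2.imwrite("pics/g1.png",np.hstack([a,b]))
E
```

```text
t: 4.32
position: [637.5, -53.1, 198.6]
ee_rot: [[1.0, -0.001, 0.0], [-0.001, -1.0, -0.0], [0.0, 0.0, -1.0]]
wrist_force: [-1.3, 0.0, -2.8]
grip_width: 23.0
finger_force: 58.9
```

View pics/g1.png

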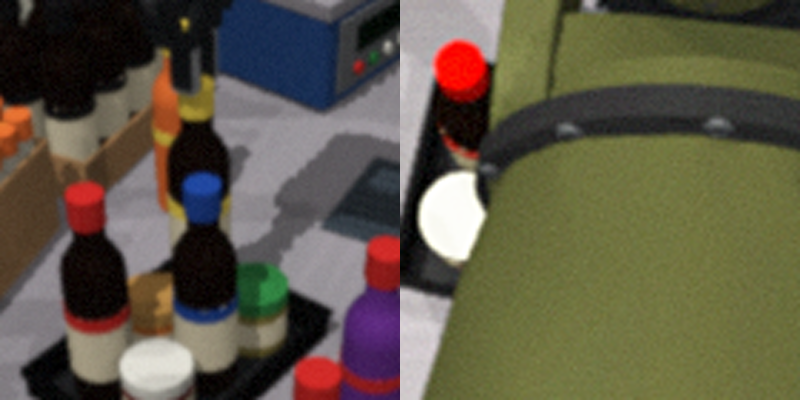

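The side view shows the yellow bottle hanging upright, with the cap at (197,95) held by the pads; nothing else moved. Carry it to the mat at about (530,-281).

```bash
python3 -m crank '[{"gripper":20,"dp":[0,0,-0.4],"rot":[0,0,0]},{"gripper":20,"dp":[0,0,-0.6],"rot":[0,0,0]},{"gripper":20,"dp":[0,0,-0.6],"rot":[0,0,0]},{"gripper":20,"dp":[-0.15,0.3,0],"rot":[0,0,0]},{"gripper":20,"dp":[-0.3,0.6,0],"rot":[0,0,0]}]' >/dev/null
python3 -m crank '[{"gripper":20,"dp":[-0.3,0.65,0],"rot":[0,0,0]},{"gripper":20,"dp":[-0.3,0.65,0],"rot":[0,0,0]},{"gripper":20,"dp":[-0.3,0.65,0],"rot":[0,0,0]},{"gripper":20,"dp":[-0.3,0.65,0],"rot":[0,0,0]},{"gripper":20,"dp":[-0.3,0.65,0],"rot":[0,0,0]}]' >/dev/null
python3 -m crank '[{"gripper":20,"dp":[-0.3,0.65,0],"rot":[0,0,0]},{"gripper":20,"dp":[-0.3,0.65,0],"rot":[0,0,0]},{"gripper":20,"dp":[-0.3,0.65,0],"rot":[0,0,0]},{"gripper":20,"dp":[-0.3,0.65,0],"rot":[0,0,0]},{"gripper":20,"dp":[-0.3,0.65,0],"rot":[0,0,0]}]' >/dev/null
python3 -m crank '[{"gripper":20,"dp":[-0.15,0.2,0.3],"rot":[0,0,0]},{"gripper":20,"dp":[0,0,0.6],"rot":[0,0,0]},{"gripper":20,"dp":[0,0,0.6],"rot":[0,0,0]},{"gripper":20,"dp":[0,0,0.6],"rot":[0,0,0]},{"gripper":20,"dp":[0,0,0.3],"rot":[0,0,0]}]'
python3 -m crank '[{"gripper":20,"dp":[0,0,0.1],"rot":[0,0,0]},{"gripper":20,"dp":[0,0,0.1],"rot":[0,0,0]},{"gripper":20,"dp":[0,0,0],"rot":[0,0,0]},{"gripper":20,"dp":[0,0,0],"rot":[0,0,0]},{"gripper":20,"dp":[0,0,0],"rot":[0,0,0]}]'
```

```text
t: 6.08
position: [528.0, -280.5, 170.6]
ee_rot: [[1.0, -0.001, -0.003], [-0.001, -1.0, 0.002], [-0.003, -0.002, -1.0]]
wrist_force: [-0.2, 0.7, -3.9]
grip_width: 22.9
finger_force: 59.1
t: 6.5
position: [529.6, -281.2, 168.6]
ee_rot: [[1.0, -0.001, 0.001], [-0.001, -1.0, -0.001], [0.001, 0.001, -1.0]]
wrist_force: [-0.4, 0.3, -2.9]
grip_width: 22.4
finger_force: 59.2
```

```bash
python3 -m crank '[{"gripper":20,"dp":[0,0,0.05],"rot":[0,0,0]},{"gripper":20,"dp":[0,0,0.04],"rot":[0,0,0]},{"gripper":20,"dp":[0,0,0.04],"rot":[0,0,0]},{"gripper":20,"dp":[0,0,0],"rot":[0,0,0]},{"gripper":20,"dp":[0,0,0],"rot":[0,0,0]}]'
python3 -m crank '[{"gripper":20,"dp":[0,0,0.02],"rot":[0,0,0]},{"gripper":20,"dp":[0,0,0.02],"rot":[0,0,0]},{"gripper":20,"dp":[0,0,0],"rot":[0,0,0]},{"gripper":20,"dp":[0,0,0],"rot":[0,0,0]},{"gripper":20,"dp":[0,0,0],"rot":[0,0,0]}]'
```

```text
t: 6.92
position: [529.3, -281.1, 163.9]
ee_rot: [[1.0, -0.001, 0.0], [-0.001, -1.0, -0.0], [0.0, 0.0, -1.0]]
wrist_force: [0.2, -0.3, -1.9]
grip_width: 22.4
finger_force: 59.3
t: 7.33
position: [529.7, -281.4, 163.7]
ee_rot: [[1.0, -0.001, 0.002], [-0.001, -1.0, -0.001], [0.002, 0.001, -1.0]]
wrist_force: [-0.0, -1.0, 5.1]
grip_width: 22.7
finger_force: 61.0
```

```bash
python3 -m crank '[{"gripper":46,"dp":[0,0,0],"rot":[0,0,0]},{"gripper":46,"dp":[0,0,0],"rot":[0,0,0]},{"gripper":46,"dp":[0,0,0],"rot":[0,0,0]},{"gripper":46,"dp":[0,0,-0.3],"rot":[0,0,0]},{"gripper":46,"dp":[0,0,-0.6],"rot":[0,0,0]}]'
python3 -m crank '[{"gripper":46,"dp":[0,0,-0.8],"rot":[0,0,0]},{"gripper":46,"dp":[0,0,-0.8],"rot":[0,0,0]},{"gripper":46,"dp":[0,0,-0.6],"rot":[0,0,0]},{"gripper":46,"dp":[0,0,0],"rot":[0,0,0]},{"gripper":46,"dp":[0,0,0],"rot":[0,0,0]}]' >/dev/null
python3 -m crank '[{"gripper":46,"dp":[0.22,-1,0],"rot":[0,0,0]},{"gripper":46,"dp":[0.22,-1,0],"rot":[0,0,0]},{"gripper":46,"dp":[0.22,-1,0],"rot":[0,0,0]},{"gripper":46,"dp":[0.22,-1,0],"rot":[0,0,0]},{"gripper":46,"dp":[0.22,-1,0],"rot":[0,0,0]}]' >/dev/null
python3 -m crank '[{"gripper":46,"dp":[0.22,-1,0],"rot":[0,0,0]},{"gripper":46,"dp":[0.22,-1,0],"rot":[0,0,0]},{"gripper":46,"dp":[0.22,-1,0],"rot":[0,0,0]},{"gripper":46,"dp":[0.22,-1,0],"rot":[0,0,0]},{"gripper":46,"dp":[0.22,-1,0],"rot":[0,0,0]}]' >/dev/null
python3 -m crank '[{"gripper":46,"dp":[0,0,0],"rot":[0,0,0]},{"gripper":46,"dp":[0,0,0],"rot":[0,0,0]},{"gripper":46,"dp":[0,0,0],"rot":[0,0,0]},{"gripper":46,"dp":[0,0,0],"rot":[0,0,0]},{"gripper":46,"dp":[0,0,0],"rot":[0,0,0]}]'
```

```text
t: 7.75
position: [528.6, -280.6, 188.4]
ee_rot: [[1.0, -0.001, -0.003], [-0.001, -1.0, 0.002], [-0.003, -0.002, -1.0]]
wrist_force: [-0.4, 0.2, -0.2]
grip_width: 45.7
finger_force: 0.0
t: 9.42
position: [595.4, 17.9, 255.5]
ee_rot: [[1.0, -0.002, -0.0], [-0.002, -1.0, -0.0], [-0.0, 0.0, -1.0]]
wrist_force: [0.0, -0.5, 0.2]
grip_width: 45.7
finger_force: 0.0
```

```bash
python3 -m crank '[{"gripper":46,"dp":[0.03,-0.04,0.7],"rot":[0,0,0]},{"gripper":46,"dp":[0,0,0.7],"rot":[0,0,0]},{"gripper":46,"dp":[0,0,0.7],"rot":[0,0,0]},{"gripper":46,"dp":[0,0,0.6],"rot":[0,0,0]},{"gripper":46,"dp":[0,0,0.41],"rot":[0,0,0]}]' >/dev/null
python3 -m crank '[{"gripper":46,"dp":[0,0,0],"rot":[0,0,0]},{"gripper":46,"dp":[0,0,0],"rot":[0,0,0]},{"gripper":20,"dp":[0,0,0],"rot":[0,0,0]},{"gripper":20,"dp":[0,0,0],"rot":[0,0,0]},{"gripper":20,"dp":[0,0,0],"rot":[0,0,0]}]'
python3 -m crank '[{"gripper":20,"dp":[0,0,0],"rot":[0,0,0]},{"gripper":20,"dp":[0,0,0],"rot":[0,0,0]},{"gripper":20,"dp":[0,0,0],"rot":[0,0,0]},{"gripper":20,"dp":[0,0,-0.2],"rot":[0,0,0]},{"gripper":20,"dp":[0,0,-0.3],"rot":[0,0,0]}]'
python3 - <<'E'
from h import *
from station import capture
a=cv2.resize(capture("side")["pixels"][60:270,140:420],(800,600),interpolation=cv2.INTER_CUBIC)
cv2.imwrite("pics/g2.png",a)
E
```

```text
t: 10.25
position: [597.2, 19.9, 164.2]
ee_rot: [[1.0, -0.001, 0.003], [-0.001, -1.0, -0.0], [0.003, 0.0, -1.0]]
wrist_force: [0.8, -0.8, 6.3]
grip_width: 22.9
finger_force: 58.5
t: 10.67
position: [596.0, 20.1, 177.2]
ee_rot: [[1.0, -0.001, -0.002], [-0.001, -1.0, 0.0], [-0.002, -0.0, -1.0]]
wrist_force: [0.5, -0.2, 0.4]
grip_width: 19.9
finger_force: 0.0
```

View pics/g2.png

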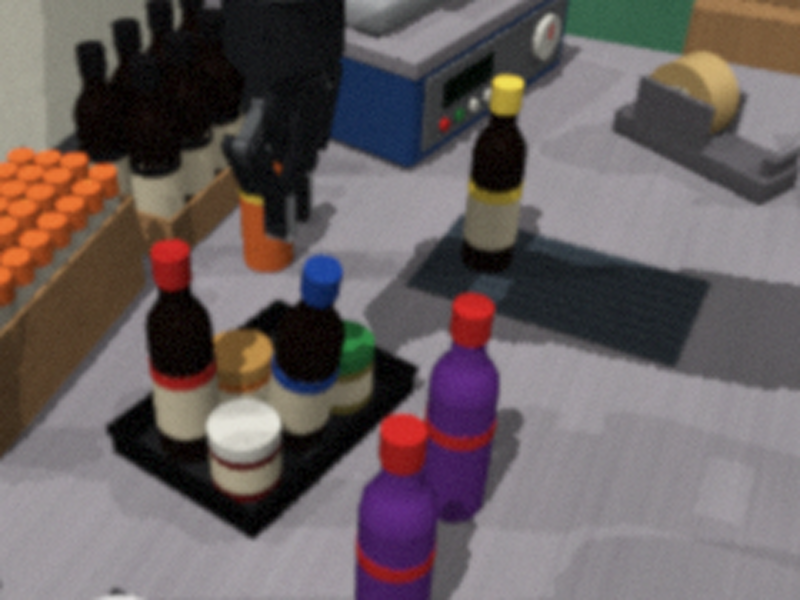

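The side view shows yellow standing on the mat at (490,175). But the blue bottle slipped out of the pads and leans, with its cap at (322,280) and base at (300,425). I'll check whether it is moving before doing anything.

Run:
```python
from h import *
from station import capture
for i in range(2):
    S=capture("side");T=capture("top")
    np.savez(f"S{i}.npz",**S);np.savez(f"T{i}.npz",**T)
    print("S",[b for b in blobs(S,"blue") if 200<b[0][0]<300 and b[0][1]>130],blobs(S,"green"),blobs(S,"gold")[-1:],"T",[b for b in blobs(T,"blue") if 150<b[0][1]])
a=S["pixels"][140:220,190:300];b=T["pixels"][130:230,200:320]
cv2.imwrite("pics/lean.png",np.hstack([cv2.resize(a,(400,320),interpolation=2),cv2.resize(b,(384,320),interpolation=2)]))
```

```text
S [([256.6, 153.4], 185), ([246.7, 190.8], 59)] [([265.2, 182.0], 98)] [([224.6, 185.5], 383)] T []
S [([258.5, 145.5], 172), ([247.2, 184.9], 76)] [([265.2, 181.5], 89)] [([224.8, 185.5], 378)] T []
```

View pics/lean.png

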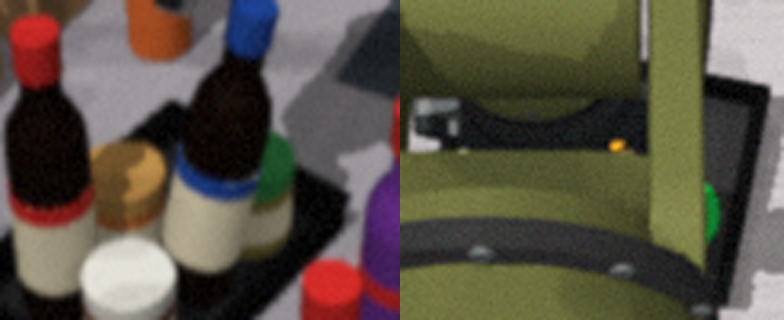

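```bash
cat > tilt.py <<'E'
from h import *
from scipy.spatial.transform import Rotation as Ro
S0=load("side0.npz")
def pt(q,h): return np.array([q[0],q[1],q[2]])+Ro.from_rotvec([q[3],q[4],0]).apply([0,0,h])
def fit(cap,band,bz=None):
    # params base xy, lift, tilt ; regularise toward base start
    cap0=np.array([240.1,148.3]);band0=np.array([240.6,189.2])
    b0=np.array([596.5,19.3,4.,0,0])
    off=np.r_[cap0-proj(S0,pt(b0,177))[0],band0-proj(S0,pt(b0,100))[0]]
    f=lambda q:np.r_[(proj(S0,pt(q,177))[0]+off[:2]-cap),(proj(S0,pt(q,100))[0]+off[2:]-band),(q[:2]-b0[:2])*.03,(q[2]-4)*.03]
    s=least_squares(f,b0,x_scale=[10,10,10,.1,.1]);q=s.x
    return q,np.degrees(np.hypot(q[3],q[4])),pt(q,177)
if __name__=="__main__":
    np.set_printoptions(precision=2,suppress=True)
    for c,b in (((256.6,153.4),(246.7,190.8)),((258.5,145.5),(247.2,184.9))): print(*fit(c,b))
E
python3 tilt.py
python3 - <<'E'
from h import *
from station import capture,manip
for i in range(2):
    S=capture("side")
    np.savez(f"Sx{i}.npz",**S)
    print("S",[b for b in blobs(S,"blue",8) if 200<b[0][0]<320 and b[0][1]>110],blobs(S,"green"),blobs(S,"gold")[-1:])
s=manip.read_state();print(s["t"],s["position"],s["wrist_force"])
E
```

```text
[609.5   20.86   8.74   0.01  -0.28] 16.215909718871526 [560.12  18.78 178.7 ]
[614.18  17.61  13.87   0.12  -0.28] 17.378855672181913 [565.46  -2.92 182.79]
S [([248.7, 145.5], 171), ([245.1, 186.1], 76)] [([262.9, 180.8], 160)] [([223.9, 185.4], 345)]
S [([239.6, 149.7], 142), ([241.1, 188.3], 61)] [([260.5, 180.7], 230)] [([222.3, 185.8], 280)]
11.0167 [596.26941949  20.1241258  177.06684499] [ 0.01146377  0.08556178 -0.96767575]
```

Run:
```python
from tilt import *
np.set_printoptions(precision=2,suppress=True)
for c,b in (((248.7,145.5),(245.1,186.1)),((239.6,149.7),(241.1,188.3))): print(*fit(c,b))
from station import capture
for i in range(2):
    S=capture("side")
    print("S",[b for b in blobs(S,"blue",8) if 200<b[0][0]<320 and b[0][1]>110],blobs(S,"green"),blobs(S,"gold")[-1:])
a=S["pixels"][90:220,190:320]
cv2.imwrite("pics/lean2.png",cv2.resize(a,(520,520),interpolation=2))
```

```text
[599.09  14.23   9.5    0.03  -0.1 ] 5.811579328927842 [581.93   9.04 185.59]
[595.9   11.82  10.36  -0.11  -0.02] 6.3011037572797495 [591.95  30.84 186.29]
S [([232.5, 151.2], 183), ([239.4, 189.7], 64)] [([259.0, 180.5], 280)] [([220.8, 186.4], 215)]
S [([229.4, 153.6], 182), ([238.5, 191.1], 58)] [([258.2, 180.5], 303)] [([219.9, 186.7], 181)]
```

View pics/lean2.png

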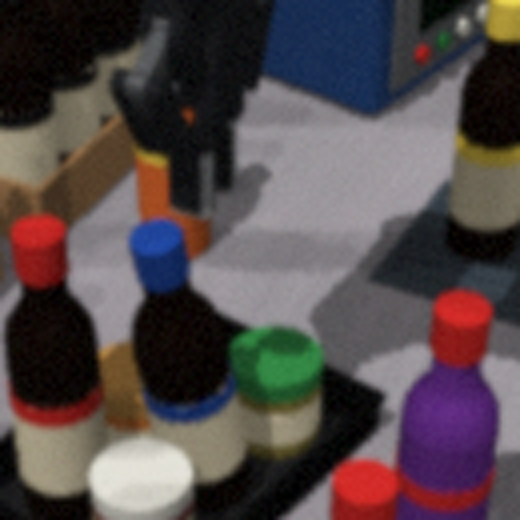

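The blue bottle is rocking, leaning left now with its cap at (160,235). The finger tips at (195,210) end higher than I assumed, so the grip was only on the cap's top. Retreat straight up and let it settle.

```bash
python3 -m crank '[{"gripper":20,"dp":[0,0,-0.9],"rot":[0,0,0]},{"gripper":20,"dp":[0,0,-0.9],"rot":[0,0,0]},{"gripper":20,"dp":[0,0,-0.9],"rot":[0,0,0]},{"gripper":20,"dp":[0,0,0],"rot":[0,0,0]},{"gripper":46,"dp":[0,0,0],"rot":[0,0,0]}]'
python3 - <<'E'
from tilt import *
np.set_printoptions(precision=2,suppress=True)
from station import capture
for i in range(6):
    S=capture("side")
    b=[b[0] for b in blobs(S,"blue",8) if 200<b[0][0]<320 and b[0][1]>110]
    print(b, *(fit(*b) if len(b)==2 else []))
E
```

```text
t: 11.53
position: [596.8, 20.1, 259.5]
ee_rot: [[1.0, -0.001, 0.002], [-0.001, -1.0, -0.0], [0.002, 0.0, -1.0]]
wrist_force: [1.1, -0.4, -1.0]
grip_width: 30.8
finger_force: 0.0
[[232.1, 150.3], [239.7, 189.1]] [583.76   8.64   8.39  -0.14   0.13] 11.190175277050777 [607.48  33.48 182.02]
[[232.7, 149.9], [239.3, 189.0]] [586.77  10.38   7.94  -0.12   0.11] 9.639165012790581 [606.73  32.28 182.44]
[[237.7, 149.2], [241.0, 188.8]] [590.68  12.72   7.34  -0.08   0.04] 5.30340271053269 [597.88  27.41 183.58]
[[245.1, 147.9], [243.1, 188.1]] [598.53  16.52   7.27  -0.01  -0.07] 4.03888182164829 [586.1   17.48 183.83]
[[248.0, 147.7], [244.5, 187.6]] [599.68  15.5    8.68   0.    -0.11] 6.204615712269675 [580.55  15.48 184.64]
[[246.6, 147.9], [243.6, 187.8]] [600.25  16.11   8.4   -0.01  -0.1 ] 5.636911147859039 [582.9   17.16 184.54]
```

Rocking is decaying. Wait, then move the arm aside to see from above.

```bash
for i in 1; do python3 -m crank '[{"gripper":46,"dp":[0,0.9,0],"rot":[0,0,0]},{"gripper":46,"dp":[0,0.9,0],"rot":[0,0,0]},{"gripper":46,"dp":[0,0.9,0],"rot":[0,0,0]},{"gripper":46,"dp":[0,0.9,0],"rot":[0,0,0]},{"gripper":46,"dp":[0,0.9,0],"rot":[0,0,0]}]' >/dev/null
python3 -m crank '[{"gripper":46,"dp":[0,0.9,0],"rot":[0,0,0]},{"gripper":46,"dp":[0,0.9,0],"rot":[0,0,0]},{"gripper":46,"dp":[0,0.9,0],"rot":[0,0,0]},{"gripper":46,"dp":[0,0.9,0],"rot":[0,0,0]},{"gripper":46,"dp":[0,0.9,0],"rot":[0,0,0]}]' >/dev/null
python3 -m crank '[{"gripper":46,"dp":[0,0,0],"rot":[0,0,0]},{"gripper":46,"dp":[0,0,0],"rot":[0,0,0]},{"gripper":46,"dp":[0,0,0],"rot":[0,0,0]},{"gripper":46,"dp":[0,0,0],"rot":[0,0,0]},{"gripper":46,"dp":[0,0,0],"rot":[0,0,0]}]'; done
python3 - <<'E'
from h import *
np.set_printoptions(precision=2,suppress=True)
from station import capture
T0,S0=load("top0.npz"),load("side0.npz")
T,S=capture("top"),capture("side");np.savez("T2.npz",**T);np.savez("S2.npz",**S)
for k in("red","yellow","blue","green","gold"): print(k,blobs(T,k),blobs(S,k))
for k in("red","yellow","blue"):
    a=blobs(T,k,90);b=blobs(S,k,90)
    for i in a:
        for j in b:
            p,e=fitcyl([T,S],(i[0],j[0]))
            if e<1: print(k,p,e)
E
```

```text
t: 13.08
position: [596.4, -248.9, 258.5]
ee_rot: [[1.0, 0.0, 0.0], [0.0, -1.0, 0.0], [0.0, -0.0, -1.0]]
wrist_force: [0.7, 0.3, -0.2]
grip_width: 45.9
finger_force: 0.0
red [([228.0, 140.9], 231), ([238.1, 163.5], 39), ([247.5, 259.5], 207), ([173.3, 261.3], 230)] [([199.3, 151.5], 227), ([304.8, 171.2], 224), ([204.6, 192.1], 97), ([284.7, 214.4], 377), ([277.1, 259.2], 92)]
yellow [([372.2, 104.0], 254), ([352.8, 130.4], 28), ([426.1, 211.4], 178), ([401.6, 220.8], 95)] [([230.9, 92.3], 122), ([316.8, 92.5], 130), ([312.5, 128.1], 53)]
blue [([474.0, 50.8], 586), ([460.8, 97.0], 30), ([109.4, 128.0], 25), ([126.5, 129.6], 30), ([252.8, 176.9], 235)] [([262.2, 94.3], 1403), ([240.9, 149.0], 182), ([242.1, 188.7], 72), ([106.1, 266.5], 30), ([97.6, 273.7], 32), ([88.7, 281.4], 32)]
green [([286.2, 196.0], 578)] [([260.9, 180.6], 220)]
gold [([253.4, 66.2], 8257), ([371.0, 102.8], 2268), ([17.5, 135.8], 149), ([264.1, 163.2], 510), ([152.0, 208.0], 26), ([126.6, 217.8], 26), ([123.0, 235.2], 62), ([119.4, 253.4], 25), ([139.0, 268.9], 78)] [([231.4, 121.9], 666), ([133.6, 145.3], 2796), ([222.7, 185.5], 297)]
red [666.14  62.83 195.6 ] 0.22903763028199364
red [455.28  31.08 190.92] 0.28457365774039545
yellow [ 727.84 -199.96  192.1 ] 0.08757477811312242
yellow [ 512.02 -222.2   225.49] 0.06556212999134914
blue [597.08  18.98 194.3 ] 0.9485240857729025
```

Run:
```python
from h import *
T,S=load("T2.npz"),load("S2.npz")
for z in(194,): print(cylc(T,(529.7,-281.4,z),14,26),cylc(S,(529.7,-281.4,z),14,26), onz(T,(426.1,211.4),181),onz(S,(316.8,92.5),181))
a=cv2.resize(S["pixels"][40:190,230:380],(400,400));b=cv2.resize(T["pixels"][140:290,340:490],(400,400))
cv2.imwrite("pics/y.png",np.hstack([a,b]))
```

```text
[428.96620684 211.20486985] [315.55250033  92.83800237] [ 529.5724362  -276.96219373  181.        ] [ 527.35356069 -284.57836213  181.        ]
```

View pics/y.png

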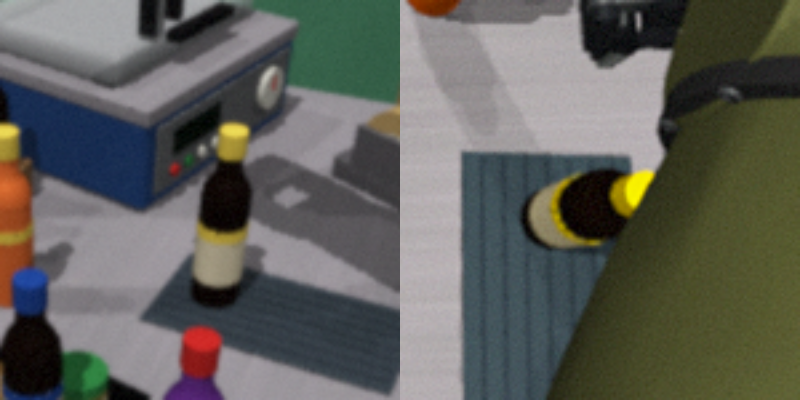

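Yellow stands upright on the mat (crop (220,220)), its cap partly hidden by the arm in the top view. Blue is back upright within about 1 mm. Retry blue, gripping about 12 mm lower.

```bash
python3 -m crank '[{"gripper":46,"dp":[0,-0.893,0],"rot":[0,0,0]},{"gripper":46,"dp":[0,-0.893,0],"rot":[0,0,0]},{"gripper":46,"dp":[0,-0.893,0],"rot":[0,0,0]},{"gripper":46,"dp":[0,-0.893,0],"rot":[0,0,0]},{"gripper":46,"dp":[0,-0.893,0],"rot":[0,0,0]}]' 70 >/dev/null
python3 -m crank '[{"gripper":46,"dp":[0,-0.893,0],"rot":[0,0,0]},{"gripper":46,"dp":[0,-0.893,0],"rot":[0,0,0]},{"gripper":46,"dp":[0,-0.893,0],"rot":[0,0,0]},{"gripper":46,"dp":[0,-0.893,0],"rot":[0,0,0]},{"gripper":46,"dp":[0.02,-0.893,0],"rot":[0,0,0]}]' >/dev/null
python3 -m crank '[{"gripper":46,"dp":[0,0,0],"rot":[0,0,0]},{"gripper":46,"dp":[0,0,0],"rot":[0,0,0]},{"gripper":46,"dp":[0,0,0.4],"rot":[0,0,0]},{"gripper":46,"dp":[0,0,0.7],"rot":[0,0,0]},{"gripper":46,"dp":[0,0,0.7],"rot":[0,0,0]}]' >/dev/null
python3 -m crank '[{"gripper":46,"dp":[0,0,0.7],"rot":[0,0,0]},{"gripper":46,"dp":[0,0,0.7],"rot":[0,0,0]},{"gripper":46,"dp":[0,0,0.38],"rot":[0,0,0]},{"gripper":46,"dp":[0,0,0],"rot":[0,0,0]},{"gripper":46,"dp":[0,0,0],"rot":[0,0,0]}]'
python3 - <<'E'
from h import *
from station import capture
S=capture("side");np.savez("S3.npz",**S)
print(blobs(S,"blue"))
cv2.imwrite("pics/b3.png",cv2.resize(S["pixels"][100:220,180:300],(500,500),interpolation=2))
E
```

```text
t: 14.85
position: [597.2, 17.5, 151.4]
ee_rot: [[1.0, -0.001, -0.0], [-0.001, -1.0, -0.0], [-0.0, 0.0, -1.0]]
wrist_force: [0.6, 0.5, 1.5]
grip_width: 46.1
finger_force: 0.0
[([273.3, 99.2], 784), ([243.6, 148.3], 86), ([242.1, 189.0], 60), ([106.1, 266.6], 29), ([97.6, 273.7], 32), ([88.8, 281.4], 31)]
```

View pics/b3.png

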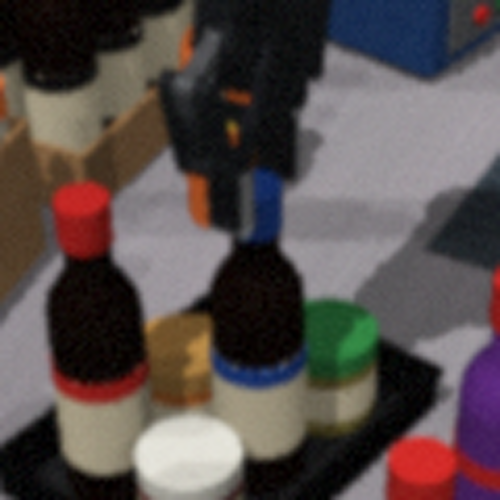

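The pads now straddle the whole blue cap, with the near finger at (230,205) and the cap at (262,205). Grip and test-lift.

```bash
python3 -m crank '[{"gripper":46,"dp":[0,-0.05,0],"rot":[0,0,0]},{"gripper":24,"dp":[0,0,0],"rot":[0,0,0]},{"gripper":18,"dp":[0,0,0],"rot":[0,0,0]},{"gripper":18,"dp":[0,0,0],"rot":[0,0,0]},{"gripper":18,"dp":[0,0,0],"rot":[0,0,0]}]' 70
python3 -m crank '[{"gripper":18,"dp":[0,0,0],"rot":[0,0,0]},{"gripper":18,"dp":[0,0,0],"rot":[0,0,0]},{"gripper":18,"dp":[0,0,0],"rot":[0,0,0]},{"gripper":18,"dp":[0,0,-0.05],"rot":[0,0,0]},{"gripper":18,"dp":[0,0,-0.05],"rot":[0,0,0]}]'
```

```text
t: 15.32
position: [597.6, 19.5, 152.4]
ee_rot: [[1.0, -0.001, 0.002], [-0.001, -1.0, -0.0], [0.002, 0.0, -1.0]]
wrist_force: [0.6, -1.0, 6.5]
grip_width: 25.2
finger_force: 68.4
t: 15.73
position: [596.8, 19.6, 154.0]
ee_rot: [[1.0, -0.001, -0.0], [-0.001, -1.0, 0.0], [-0.0, -0.0, -1.0]]
wrist_force: [0.3, -0.5, -3.5]
grip_width: 25.0
finger_force: 68.9
```

```bash
python3 -m crank '[{"gripper":18,"dp":[0,0,-0.2],"rot":[0,0,0]},{"gripper":18,"dp":[0,0,-0.5],"rot":[0,0,0]},{"gripper":18,"dp":[0,0,-0.6],"rot":[0,0,0]},{"gripper":18,"dp":[0,0,-0.6],"rot":[0,0,0]},{"gripper":18,"dp":[0,0,-0.6],"rot":[0,0,0]}]'
python3 -m crank '[{"gripper":18,"dp":[0,0,-0.3],"rot":[0,0,0]},{"gripper":18,"dp":[-0.15,0.3,0],"rot":[0,0,0]},{"gripper":18,"dp":[-0.3,0.6,0],"rot":[0,0,0]},{"gripper":18,"dp":[-0.3,0.6,0],"rot":[0,0,0]},{"gripper":18,"dp":[-0.3,0.6,0],"rot":[0,0,0]}]' >/dev/null
python3 -m crank '[{"gripper":18,"dp":[-0.3,0.6,0],"rot":[0,0,0]},{"gripper":18,"dp":[-0.3,0.6,0],"rot":[0,0,0]},{"gripper":18,"dp":[-0.3,0.6,0],"rot":[0,0,0]},{"gripper":18,"dp":[-0.3,0.6,0],"rot":[0,0,0]},{"gripper":18,"dp":[-0.3,0.6,0],"rot":[0,0,0]}]' 
python3 -m crank '[{"gripper":18,"dp":[-0.3,0.6,0],"rot":[0,0,0]},{"gripper":18,"dp":[-0.3,0.6,0],"rot":[0,0,0]},{"gripper":18,"dp":[-0.3,0.6,0],"rot":[0,0,0]},{"gripper":18,"dp":[-0.3,0.6,0],"rot":[0,0,0]},{"gripper":18,"dp":[-0.3,0.6,0],"rot":[0,0,0]}]' >/dev/null
python3 -m crank '[{"gripper":18,"dp":[-0.3,0.6,0],"rot":[0,0,0]},{"gripper":18,"dp":[-0.3,0.6,0],"rot":[0,0,0]},{"gripper":18,"dp":[-0.25,0.5,0],"rot":[0,0,0]},{"gripper":18,"dp":[0,0,0],"rot":[0,0,0]},{"gripper":18,"dp":[0,0,0],"rot":[0,0,0]}]'
```

```text
t: 16.15
position: [596.8, 19.5, 230.0]
ee_rot: [[1.0, -0.001, -0.0], [-0.001, -1.0, 0.0], [-0.0, -0.0, -1.0]]
wrist_force: [-0.1, 0.6, -3.0]
grip_width: 25.2
finger_force: 69.0
t: 16.98
position: [519.0, -134.6, 236.7]
ee_rot: [[1.0, -0.001, -0.002], [-0.001, -1.0, 0.0], [-0.002, -0.0, -1.0]]
wrist_force: [-0.4, -0.4, -2.6]
grip_width: 25.0
finger_force: 69.1
t: 17.82
position: [448.8, -274.9, 236.9]
ee_rot: [[1.0, -0.002, -0.001], [-0.002, -1.0, 0.001], [-0.001, -0.001, -1.0]]
wrist_force: [0.7, 0.3, -2.9]
grip_width: 24.8
finger_force: 69.2
```

```bash
python3 -m crank '[{"gripper":18,"dp":[0,0,0.5],"rot":[0,0,0]},{"gripper":18,"dp":[0,0,0.7],"rot":[0,0,0]},{"gripper":18,"dp":[0,0,0.7],"rot":[0,0,0]},{"gripper":18,"dp":[0,0,0.55],"rot":[0,0,0]},{"gripper":18,"dp":[0,0,0.2],"rot":[0,0,0]}]' >/dev/null
python3 -m crank '[{"gripper":18,"dp":[0,0,0.06],"rot":[0,0,0]},{"gripper":18,"dp":[0,0,0.05],"rot":[0,0,0]},{"gripper":18,"dp":[0,0,0.03],"rot":[0,0,0]},{"gripper":18,"dp":[0,0,0],"rot":[0,0,0]},{"gripper":18,"dp":[0,0,0],"rot":[0,0,0]}]'
```

```text
t: 18.65
position: [450.0, -274.5, 155.0]
ee_rot: [[1.0, -0.001, 0.001], [-0.001, -1.0, -0.001], [0.001, 0.001, -1.0]]
wrist_force: [-0.9, 0.6, -2.6]
grip_width: 25.0
finger_force: 69.1
```

```bash
python3 -m crank '[{"gripper":18,"dp":[0,0,0.03],"rot":[0,0,0]},{"gripper":18,"dp":[0,0,0.03],"rot":[0,0,0]},{"gripper":18,"dp":[0,0,0.03],"rot":[0,0,0]},{"gripper":18,"dp":[0,0,0],"rot":[0,0,0]},{"gripper":18,"dp":[0,0,0],"rot":[0,0,0]}]'
```

```text
t: 19.07
position: [450.2, -274.8, 152.4]
ee_rot: [[1.0, -0.001, 0.001], [-0.001, -1.0, -0.001], [0.001, 0.001, -1.0]]
wrist_force: [-0.7, -0.1, 5.1]
grip_width: 25.2
finger_force: 70.0
```

```bash
python3 -m crank '[{"gripper":46,"dp":[0,0,0],"rot":[0,0,0]},{"gripper":46,"dp":[0,0,0],"rot":[0,0,0]},{"gripper":46,"dp":[0,0,0],"rot":[0,0,0]},{"gripper":46,"dp":[0,0,-0.3],"rot":[0,0,0]},{"gripper":46,"dp":[0,0,-0.6],"rot":[0,0,0]}]'
python3 -m crank '[{"gripper":46,"dp":[0,0,-0.8],"rot":[0,0,0]},{"gripper":46,"dp":[0,0,-0.8],"rot":[0,0,0]},{"gripper":46,"dp":[0,0,-0.8],"rot":[0,0,0]},{"gripper":46,"dp":[0,0,-0.2],"rot":[0,0,0]},{"gripper":46,"dp":[0.6,-0.94,0],"rot":[0,0,0]}]' >/dev/null
python3 -m crank '[{"gripper":46,"dp":[0.6,-0.94,0],"rot":[0,0,0]},{"gripper":46,"dp":[0.6,-0.94,0],"rot":[0,0,0]},{"gripper":46,"dp":[0.6,-0.94,0],"rot":[0,0,0]},{"gripper":46,"dp":[0.6,-0.94,0],"rot":[0,0,0]},{"gripper":46,"dp":[0.6,-0.94,0],"rot":[0,0,0]}]' >/dev/null
python3 -m crank '[{"gripper":46,"dp":[0.6,-0.94,0],"rot":[0,0,0]},{"gripper":46,"dp":[0.6,-0.94,0],"rot":[0,0,0]},{"gripper":46,"dp":[0.6,-0.94,0],"rot":[0,0,0]},{"gripper":46,"dp":[0.6,-0.94,0],"rot":[0,0,0]},{"gripper":46,"dp":[0.6,-0.94,0],"rot":[0,0,0]}]' >/dev/null
python3 -m crank '[{"gripper":46,"dp":[0.6,-0.94,0],"rot":[0,0,0]},{"gripper":46,"dp":[0,0,0],"rot":[0,0,0]},{"gripper":46,"dp":[0,0,0],"rot":[0,0,0]},{"gripper":46,"dp":[0,0,0],"rot":[0,0,0]},{"gripper":46,"dp":[0,0,0],"rot":[0,0,0]}]'
python3 - <<'E'
from h import *
from station import capture
T,S=capture("top"),capture("side")
for k in("yellow","blue"):
    a=[b[0] for b in blobs(T,k,90)];b=[b[0] for b in blobs(S,k,50)]
    for i in a:
        for j in b:
            p,e=fitcyl([T,S],(i,j))
            if e<1.2: print(k,p.round(1),round(e,2))
E
```

```text
t: 19.48
position: [449.1, -273.9, 177.6]
ee_rot: [[1.0, -0.001, -0.003], [-0.001, -1.0, 0.002], [-0.003, -0.002, -1.0]]
wrist_force: [-0.0, 0.8, -0.0]
grip_width: 46.1
finger_force: 0.0
t: 21.15
position: [665.7, 62.9, 256.8]
ee_rot: [[1.0, -0.002, -0.0], [-0.002, -1.0, -0.0], [-0.0, 0.0, -1.0]]
wrist_force: [-0.2, -0.3, -0.6]
grip_width: 45.8
finger_force: 0.0
yellow [ 727.8 -200.   192.6] 0.08
yellow [ 513.  -222.9  224.8] 0.28
yellow [ 526.9 -280.8  195.6] 0.19
blue [ 448.5 -275.6  193.4] 0.29
```

Both stand correctly on the mat. Now red.

```bash
python3 -m crank '[{"gripper":46,"dp":[0,0,0.5],"rot":[0,0,0]},{"gripper":46,"dp":[0,0,0.8],"rot":[0,0,0]},{"gripper":46,"dp":[0,0,0.8],"rot":[0,0,0]},{"gripper":46,"dp":[0,0,0.8],"rot":[0,0,0]},{"gripper":46,"dp":[0,0,0.61],"rot":[0,0,0]}]' >/dev/null
python3 -m crank '[{"gripper":46,"dp":[0,0,0],"rot":[0,0,0]},{"gripper":46,"dp":[0,0,0],"rot":[0,0,0]},{"gripper":24,"dp":[0,0,0],"rot":[0,0,0]},{"gripper":18,"dp":[0,0,0],"rot":[0,0,0]},{"gripper":18,"dp":[0,0,0],"rot":[0,0,0]}]' 70
python3 -m crank '[{"gripper":18,"dp":[0,0,0],"rot":[0,0,0]},{"gripper":18,"dp":[0,0,0],"rot":[0,0,0]},{"gripper":18,"dp":[0,0,0],"rot":[0,0,0]},{"gripper":18,"dp":[0,0,-0.05],"rot":[0,0,0]},{"gripper":18,"dp":[0,0,-0.05],"rot":[0,0,0]}]'
```

```text
t: 22.08
position: [666.9, 63.6, 153.8]
ee_rot: [[1.0, -0.001, 0.004], [-0.001, -1.0, -0.0], [0.004, 0.0, -1.0]]
wrist_force: [-0.6, -1.8, 8.0]
grip_width: 24.8
finger_force: 68.6
t: 22.5
position: [666.0, 63.8, 154.8]
ee_rot: [[1.0, -0.001, 0.0], [-0.001, -1.0, 0.0], [0.0, -0.0, -1.0]]
wrist_force: [-0.7, 0.8, -3.4]
grip_width: 25.0
finger_force: 68.9
```

```bash
python3 -m crank '[{"gripper":18,"dp":[0,0,-0.2],"rot":[0,0,0]},{"gripper":18,"dp":[0,0,-0.5],"rot":[0,0,0]},{"gripper":18,"dp":[0,0,-0.6],"rot":[0,0,0]},{"gripper":18,"dp":[0,0,-0.6],"rot":[0,0,0]},{"gripper":18,"dp":[0,0,-0.6],"rot":[0,0,0]}]' >/dev/null
python3 -m crank '[{"gripper":18,"dp":[0,0,-0.3],"rot":[0,0,0]},{"gripper":18,"dp":[-0.35,0.28,0],"rot":[0,0,0]},{"gripper":18,"dp":[-0.7,0.56,0],"rot":[0,0,0]},{"gripper":18,"dp":[-0.7,0.56,0],"rot":[0,0,0]},{"gripper":18,"dp":[-0.7,0.56,0],"rot":[0,0,0]}]' >/dev/null
python3 -m crank '[{"gripper":18,"dp":[-0.7,0.56,0],"rot":[0,0,0]},{"gripper":18,"dp":[-0.7,0.56,0],"rot":[0,0,0]},{"gripper":18,"dp":[-0.7,0.56,0],"rot":[0,0,0]},{"gripper":18,"dp":[-0.7,0.56,0],"rot":[0,0,0]},{"gripper":18,"dp":[-0.7,0.56,0],"rot":[0,0,0]}]'
python3 -m crank '[{"gripper":18,"dp":[-0.7,0.56,0],"rot":[0,0,0]},{"gripper":18,"dp":[-0.7,0.56,0],"rot":[0,0,0]},{"gripper":18,"dp":[-0.7,0.56,0],"rot":[0,0,0]},{"gripper":18,"dp":[-0.7,0.56,0],"rot":[0,0,0]},{"gripper":18,"dp":[-0.7,0.56,0],"rot":[0,0,0]}]' >/dev/null
python3 -m crank '[{"gripper":18,"dp":[-0.4,0.4,0],"rot":[0,0,0]},{"gripper":18,"dp":[0,0.5,0],"rot":[0,0,0]},{"gripper":18,"dp":[0,0.7,0],"rot":[0,0,0]},{"gripper":18,"dp":[0,0.7,0],"rot":[0,0,0]},{"gripper":18,"dp":[0,0.7,0],"rot":[0,0,0]}]' >/dev/null
python3 -m crank '[{"gripper":18,"dp":[0,0.5,0],"rot":[0,0,0]},{"gripper":18,"dp":[0,0.3,0],"rot":[0,0,0]},{"gripper":18,"dp":[0,0,0],"rot":[0,0,0]},{"gripper":18,"dp":[0,0,0],"rot":[0,0,0]},{"gripper":18,"dp":[0,0,0],"rot":[0,0,0]}]'
```

```text
t: 23.75
position: [486.2, -79.4, 238.2]
ee_rot: [[1.0, -0.001, -0.0], [-0.001, -1.0, 0.0], [-0.0, -0.0, -1.0]]
wrist_force: [0.5, -0.2, -2.3]
grip_width: 25.0
finger_force: 69.1
t: 25.0
position: [370.3, -276.0, 238.3]
ee_rot: [[1.0, -0.0, -0.0], [-0.0, -1.0, 0.0], [-0.0, -0.0, -1.0]]
wrist_force: [-0.3, 0.5, -2.8]
grip_width: 25.0
finger_force: 69.2
```

```bash
python3 -m crank '[{"gripper":18,"dp":[0,0,0.5],"rot":[0,0,0]},{"gripper":18,"dp":[0,0,0.7],"rot":[0,0,0]},{"gripper":18,"dp":[0,0,0.7],"rot":[0,0,0]},{"gripper":18,"dp":[0,0,0.55],"rot":[0,0,0]},{"gripper":18,"dp":[0,0,0.2],"rot":[0,0,0]}]' >/dev/null
python3 -m crank '[{"gripper":18,"dp":[0,0,0.06],"rot":[0,0,0]},{"gripper":18,"dp":[0,0,0.05],"rot":[0,0,0]},{"gripper":18,"dp":[0,0,0.03],"rot":[0,0,0]},{"gripper":18,"dp":[0,0,0],"rot":[0,0,0]},{"gripper":18,"dp":[0,0,0],"rot":[0,0,0]}]'
python3 -m crank '[{"gripper":18,"dp":[0,0,0.03],"rot":[0,0,0]},{"gripper":18,"dp":[0,0,0.03],"rot":[0,0,0]},{"gripper":18,"dp":[0,0,0],"rot":[0,0,0]},{"gripper":18,"dp":[0,0,0],"rot":[0,0,0]},{"gripper":18,"dp":[0,0,0],"rot":[0,0,0]}]'
```

```text
t: 25.83
position: [370.5, -276.9, 155.3]
ee_rot: [[1.0, -0.001, 0.001], [-0.001, -1.0, -0.001], [0.001, 0.001, -1.0]]
wrist_force: [0.9, -0.1, -3.7]
grip_width: 24.6
finger_force: 69.2
t: 26.25
position: [370.7, -277.2, 153.7]
ee_rot: [[1.0, -0.001, 0.001], [-0.001, -1.0, -0.001], [0.001, 0.001, -1.0]]
wrist_force: [-1.2, 0.4, 6.6]
grip_width: 24.8
finger_force: 70.1
```

```bash
python3 -m crank '[{"gripper":46,"dp":[0,0,0],"rot":[0,0,0]},{"gripper":46,"dp":[0,0,0],"rot":[0,0,0]},{"gripper":46,"dp":[0,0,0],"rot":[0,0,0]},{"gripper":46,"dp":[0,0,-0.3],"rot":[0,0,0]},{"gripper":46,"dp":[0,0,-0.6],"rot":[0,0,0]}]' >/dev/null
python3 -m crank '[{"gripper":46,"dp":[0,0,-0.8],"rot":[0,0,0]},{"gripper":46,"dp":[0,0,-0.8],"rot":[0,0,0]},{"gripper":46,"dp":[0,0,-0.8],"rot":[0,0,0]},{"gripper":85,"dp":[0,0,-0.2],"rot":[0,0,0]},{"gripper":85,"dp":[0,0,0],"rot":[0,0,0]}]'
python3 - <<'E'
from h import *
from station import capture
T,S=capture("top"),capture("side");np.savez("T4.npz",**T);np.savez("S4.npz",**S)
H["gold"]=((10,24),110,50)
print(blobs(T,"gold",200),blobs(S,"gold",100),blobs(T,"green"),blobs(S,"green"))
for k in("yellow","blue","red"):
    a=[b[0] for b in blobs(T,k,50)];b=[b[0] for b in blobs(S,k,50)]
    for i in a:
        for j in b:
            p,e=fitcyl([T,S],(i,j))
            if e<1.2 and 180<p[2]<205: print(k,p.round(1),round(e,2))
a=cv2.resize(S["pixels"][60:270,160:440],(480,360));b=cv2.resize(T["pixels"][130:240,190:330],(320,251))
b=cv2.copyMakeBorder(b,0,109,0,0,0)
cv2.imwrite("pics/m4.png",np.hstack([a,b]))
E
```

```text
t: 27.08
position: [370.8, -277.1, 259.9]
ee_rot: [[1.0, -0.001, 0.003], [-0.001, -1.0, -0.002], [0.003, 0.002, -1.0]]
wrist_force: [0.7, -0.6, 0.6]
grip_width: 68.2
finger_force: 0.0
[([253.3, 66.4], 8550), ([371.0, 102.0], 2497), ([263.1, 165.1], 652), ([147.9, 201.4], 288), ([135.9, 231.9], 993), ([132.8, 265.5], 519)] [([443.8, 47.6], 8165), ([152.7, 159.0], 7786), ([223.5, 185.8], 474), ([215.5, 318.5], 751), ([270.3, 341.8], 100)] [([286.1, 195.9], 581)] [([257.9, 180.4], 315)]
yellow [ 728.1 -200.2  192. ] 0.22
yellow [ 527.2 -281.4  195.8] 0.21
blue [ 448.7 -276.3  193.1] 0.24
red [455.3  31.1 191.1] 0.28
red [ 370.6 -276.6  195.2] 0.65
```

View pics/m4.png

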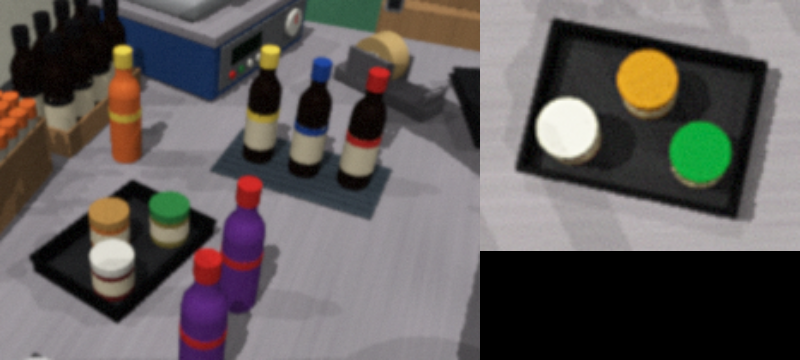

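All three bottles stand on the mat (caps at (270,55), (321,68), (378,80)) and the gold jar is free at (648,80) in the right inset. Locate the jar precisely.

Run:
```python
from h import *
T,S=load("T4.npz"),load("S4.npz")
print(cylc(T,(652.2,4.8,64),28,15),cylc(S,(652.2,4.8,64),28,15))
H["gold"]=((10,24),150,100);print(blobs(T,"gold",200),blobs(S,"gold",60))
r=least_squares(lambda p:cylc(T,(p[0],p[1],64),28,15)-(263.1,165.1),[652,5],diff_step=.01);print(r.x)
print(fitcyl([T,S],((263.1,165.1),(222.9,184)),28,15))
```

```text
[262.52065895 164.39983749] [222.29580558 184.56739654]
[([252.0, 55.8], 5718), ([368.9, 84.2], 556), ([358.4, 125.1], 835), ([263.0, 164.6], 582)] [([231.8, 122.4], 810), ([316.8, 95.0], 62), ([132.8, 145.1], 2713), ([223.2, 185.8], 395)]
[650.63193464   3.60748536]
(array([650.66352098,   3.6884418 ,  65.26531505]), np.float64(0.1771523904290575))
```

```bash
python3 -m crank '[{"gripper":85,"dp":[0.78,-0.78,0],"rot":[0,0,0]},{"gripper":85,"dp":[0.78,-0.78,0],"rot":[0,0,0]},{"gripper":85,"dp":[0.78,-0.78,0],"rot":[0,0,0]},{"gripper":85,"dp":[0.78,-0.78,0],"rot":[0,0,0]},{"gripper":85,"dp":[0.78,-0.78,0],"rot":[0,0,0]}]' >/dev/null
python3 -m crank '[{"gripper":85,"dp":[0.78,-0.78,0],"rot":[0,0,0]},{"gripper":85,"dp":[0.78,-0.78,0],"rot":[0,0,0]},{"gripper":85,"dp":[0.78,-0.78,0],"rot":[0,0,0]},{"gripper":85,"dp":[0.78,-0.78,0],"rot":[0,0,0]},{"gripper":85,"dp":[0.78,-0.78,0],"rot":[0,0,0]}]' >/dev/null
python3 -m crank '[{"gripper":85,"dp":[0.78,-0.78,0],"rot":[0,0,0]},{"gripper":85,"dp":[0.78,-0.78,0],"rot":[0,0,0]},{"gripper":85,"dp":[0,0,0.8],"rot":[0,0,0.84]},{"gripper":85,"dp":[0,0,0.8],"rot":[0,0,0.84]},{"gripper":85,"dp":[0,0,0.8],"rot":[0,0,0.84]}]' >/dev/null
python3 -m crank '[{"gripper":85,"dp":[0,0,0.8],"rot":[0,0,0]},{"gripper":85,"dp":[0,0,0.8],"rot":[0,0,0]},{"gripper":85,"dp":[0,0,0],"rot":[0,0,0]},{"gripper":85,"dp":[0,0,0],"rot":[0,0,0]},{"gripper":85,"dp":[0,0,0],"rot":[0,0,0]}]'
```

```text
t: 28.85
position: [651.6, 3.8, 138.8]
ee_rot: [[0.976, -0.219, 0.001], [-0.219, -0.976, -0.0], [0.001, -0.0, -1.0]]
wrist_force: [0.4, -0.9, 0.9]
grip_width: 84.9
finger_force: 0.0
```

```bash
python3 -m crank '[{"gripper":85,"dp":[0,0,0.8],"rot":[0,0,0]},{"gripper":85,"dp":[0,0,0.8],"rot":[0,0,0]},{"gripper":85,"dp":[0,0,0.8],"rot":[0,0,0]},{"gripper":85,"dp":[0,0,0.8],"rot":[0,0,0]},{"gripper":85,"dp":[0,0,0.43],"rot":[0,0,0]}]' >/dev/null
python3 -m crank '[{"gripper":85,"dp":[0,0,0],"rot":[0,0,0]},{"gripper":85,"dp":[0,0,0],"rot":[0,0,0]},{"gripper":60,"dp":[0,0,0],"rot":[0,0,0]},{"gripper":48,"dp":[0,0,0],"rot":[0,0,0]},{"gripper":48,"dp":[0,0,0],"rot":[0,0,0]}]' 50
python3 -m crank '[{"gripper":48,"dp":[0,0,0],"rot":[0,0,0]},{"gripper":48,"dp":[0,0,0],"rot":[0,0,0]},{"gripper":48,"dp":[0,0,0],"rot":[0,0,0]},{"gripper":48,"dp":[0,0,-0.05],"rot":[0,0,0]},{"gripper":48,"dp":[0,0,-0.05],"rot":[0,0,0]}]'
```

```text
t: 29.68
position: [652.3, 3.9, 30.9]
ee_rot: [[0.976, -0.219, 0.003], [-0.219, -0.976, 0.0], [0.003, -0.001, -1.0]]
wrist_force: [-4.9, 0.5, 15.5]
grip_width: 52.1
finger_force: 50.2
t: 30.1
position: [653.2, 3.8, 35.5]
ee_rot: [[0.976, -0.219, 0.006], [-0.219, -0.976, -0.0], [0.006, -0.001, -1.0]]
wrist_force: [0.0, 0.7, 7.4]
grip_width: 48.0
finger_force: 3.7
```

Run:
```python
from h import *
from station import capture
S=capture("side")
cv2.imwrite("pics/j5.png",cv2.resize(S["pixels"][120:230,170:290],(660,600),interpolation=2))
```

```text
(no output)
```

View pics/j5.png

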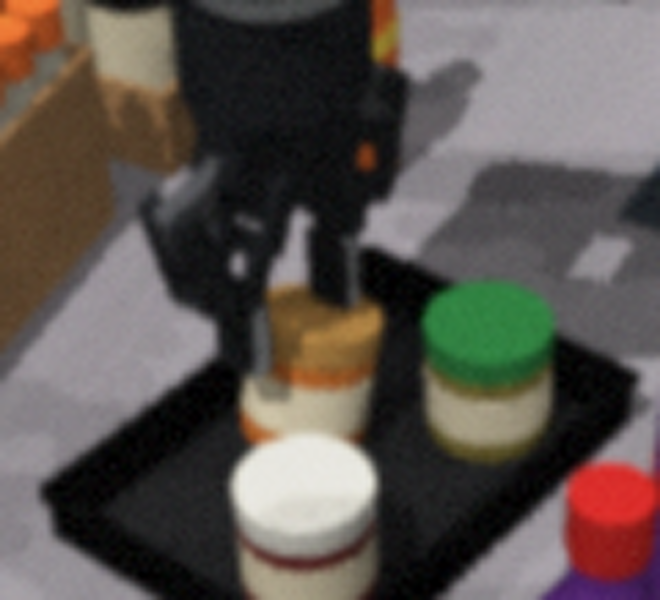

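The jar is slightly displaced or tilted right between the pads, with the lid at (325,335) and the near finger tip at (272,397): the grip was again too near the finger tips. I'll work out the true tip height, release and measure again.

```bash
python3 -m crank '[{"gripper":56,"dp":[0,0,0],"rot":[0,0,0]},{"gripper":62,"dp":[0,0,0],"rot":[0,0,0]},{"gripper":75,"dp":[0,0,0],"rot":[0,0,0]},{"gripper":85,"dp":[0,0,0],"rot":[0,0,0]},{"gripper":85,"dp":[0,0,0],"rot":[0,0,0]}]'
python3 - <<'E'
from h import *
from station import capture
S0=load("S4.npz")
for nm,xy,uv in(("bottle",(597,43),(237.6,156.4)),("jar",(659,31),(219.5,192.8))):
    print(nm,[(z,proj(S0,(*xy,z))[0].round(1)) for z in((150,158,166,174) if nm=="bottle" else (25,33,41,49))],uv)
S=capture("side")
H["gold"]=((10,24),150,100);print(blobs(S,"gold",60))
cv2.imwrite("pics/j6.png",cv2.resize(S["pixels"][120:230,170:290],(660,600),interpolation=2))
E
```

```text
t: 30.57
position: [651.2, 3.8, 31.8]
ee_rot: [[0.976, -0.219, -0.0], [-0.219, -0.976, 0.0], [-0.0, 0.0, -1.0]]
wrist_force: [-0.1, -0.1, 0.2]
grip_width: 85.1
finger_force: 0.0
bottle [(150, array([235.2, 167.6])), (158, array([235.1, 164.5])), (166, array([235. , 161.3])), (174, array([234.9, 158.1]))] (237.6, 156.4)
jar [(25, array([215.2, 200.5])), (33, array([215., 198.])), (41, array([214.8, 195.4])), (49, array([214.6, 192.8]))] (219.5, 192.8)
[([133.8, 145.2], 2923), ([224.3, 185.6], 330)]
```

View pics/j6.png

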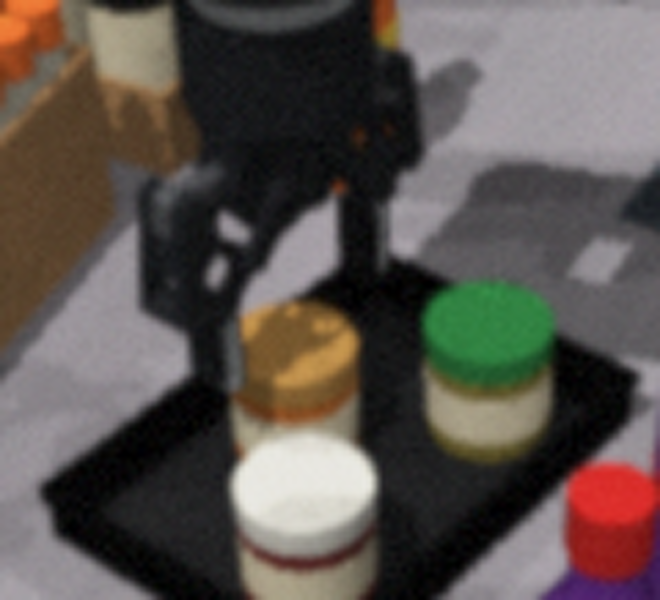

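The jar is flat again at about (300,355), practically in its old spot; the white and green jars are untouched. The tips end well above the nominal TCP, so I go about 14 mm deeper.

```bash
python3 -m crank '[{"gripper":85,"dp":[0,0,0.2],"rot":[0,0,0]},{"gripper":85,"dp":[0,0,0.2],"rot":[0,0,0]},{"gripper":85,"dp":[0,0,0.06],"rot":[0,0,0]},{"gripper":85,"dp":[0,0,0],"rot":[0,0,0]},{"gripper":85,"dp":[0,0,0],"rot":[0,0,0]}]' 40
python3 -m crank '[{"gripper":70,"dp":[0,0,0],"rot":[0,0,0]},{"gripper":60,"dp":[0,0,0],"rot":[0,0,0]},{"gripper":48,"dp":[0,0,0],"rot":[0,0,0]},{"gripper":48,"dp":[0,0,0],"rot":[0,0,0]},{"gripper":48,"dp":[0,0,0],"rot":[0,0,0]}]' 40
python3 -m crank '[{"gripper":48,"dp":[0,0,0],"rot":[0,0,0]},{"gripper":48,"dp":[0,0,0],"rot":[0,0,0]},{"gripper":48,"dp":[0,0,0],"rot":[0,0,0]},{"gripper":48,"dp":[0,0,0],"rot":[0,0,0]},{"gripper":48,"dp":[0,0,0],"rot":[0,0,0]}]'
```

```text
t: 31.03
position: [651.2, 3.9, 17.7]
ee_rot: [[0.976, -0.219, -0.001], [-0.219, -0.976, 0.0], [-0.001, 0.0, -1.0]]
wrist_force: [0.4, -1.0, -0.8]
grip_width: 84.9
finger_force: 0.0
t: 31.45
position: [651.7, 3.8, 18.7]
ee_rot: [[0.976, -0.219, 0.001], [-0.219, -0.976, 0.0], [0.001, -0.0, -1.0]]
wrist_force: [-1.5, -0.4, 5.5]
grip_width: 54.6
finger_force: 42.8
t: 31.87
position: [651.7, 3.9, 18.7]
ee_rot: [[0.976, -0.219, 0.001], [-0.219, -0.976, 0.0], [0.001, -0.0, -1.0]]
wrist_force: [-0.7, -0.0, 6.1]
grip_width: 54.3
finger_force: 42.9
```

```bash
python3 -m crank '[{"gripper":46,"dp":[0,0,-0.05],"rot":[0,0,0]},{"gripper":46,"dp":[0,0,-0.05],"rot":[0,0,0]},{"gripper":46,"dp":[0,0,-0.05],"rot":[0,0,0]},{"gripper":46,"dp":[0,0,-0.05],"rot":[0,0,0]},{"gripper":46,"dp":[0,0,0],"rot":[0,0,0]}]' 50
python3 -m crank '[{"gripper":46,"dp":[0,0,-0.1],"rot":[0,0,0]},{"gripper":46,"dp":[0,0,-0.2],"rot":[0,0,0]},{"gripper":46,"dp":[0,0,-0.2],"rot":[0,0,0]},{"gripper":46,"dp":[0,0,-0.2],"rot":[0,0,0]},{"gripper":46,"dp":[0,0,0],"rot":[0,0,0]}]'
python3 - <<'E'
from h import *
from station import capture
S=capture("side");H["gold"]=((10,24),150,100)
print(blobs(S,"gold",60),blobs(S,"green"))
E
```

```text
t: 32.28
position: [651.3, 3.9, 24.2]
ee_rot: [[0.976, -0.219, 0.0], [-0.219, -0.976, 0.0], [0.0, -0.0, -1.0]]
wrist_force: [0.0, 0.2, -1.0]
grip_width: 54.0
finger_force: 52.7
t: 32.7
position: [652.1, 3.8, 47.0]
ee_rot: [[0.976, -0.219, 0.002], [-0.219, -0.976, -0.0], [0.002, -0.0, -1.0]]
wrist_force: [0.6, -0.0, -1.4]
grip_width: 54.3
finger_force: 52.8
[([133.9, 145.0], 2922), ([225.5, 176.5], 274)] [([257.9, 180.4], 319)]
```

```bash
python3 -m crank '[{"gripper":46,"dp":[0,0,-0.4],"rot":[0,0,0]},{"gripper":46,"dp":[0,0,-0.6],"rot":[0,0,0]},{"gripper":46,"dp":[0,0,-0.6],"rot":[0,0,0]},{"gripper":46,"dp":[0,0,-0.6],"rot":[0,0,0]},{"gripper":46,"dp":[0,0,-0.5],"rot":[0,0,0]}]' >/dev/null
python3 -m crank '[{"gripper":46,"dp":[-0.27,-0.35,0],"rot":[0,0,0]},{"gripper":46,"dp":[-0.54,-0.69,0],"rot":[0,0,0]},{"gripper":46,"dp":[-0.54,-0.69,0],"rot":[0,0,0]},{"gripper":46,"dp":[-0.54,-0.69,0],"rot":[0,0,0]},{"gripper":46,"dp":[-0.54,-0.69,0],"rot":[0,0,0]}]' >/dev/null
python3 -m crank '[{"gripper":46,"dp":[-0.54,-0.69,0],"rot":[0,0,0]},{"gripper":46,"dp":[-0.54,-0.69,0],"rot":[0,0,0]},{"gripper":46,"dp":[-0.54,-0.69,0],"rot":[0,0,0]},{"gripper":46,"dp":[-0.54,-0.69,0],"rot":[0,0,0]},{"gripper":46,"dp":[-0.54,-0.69,0],"rot":[0,0,0]}]' >/dev/null
python3 -m crank '[{"gripper":46,"dp":[-0.54,-0.69,0],"rot":[0,0,0]},{"gripper":46,"dp":[-0.54,-0.69,0],"rot":[0,0,0]},{"gripper":46,"dp":[-0.32,-0.39,0],"rot":[0,0,-0.5]},{"gripper":46,"dp":[0,0,0],"rot":[0,0,0]},{"gripper":46,"dp":[0,0,0],"rot":[0,0,0]}]'
python3 - <<'E'
from h import *
from station import capture
S=capture("side");H["gold"]=((10,24),150,100)
print(blobs(S,"gold",60))
P=(515.5,290.5,0)
for z in (160,164,168,172): print(z,cylc(S,(515.5,290.5,z),28,15))
E
```

```text
t: 34.42
position: [514.0, 291.2, 125.7]
ee_rot: [[0.985, -0.175, -0.001], [-0.175, -0.985, -0.0], [-0.001, 0.0, -1.0]]
wrist_force: [0.3, 0.5, -2.8]
grip_width: 53.9
finger_force: 53.0
[([129.6, 147.7], 2748), ([217.1, 268.6], 687), ([213.5, 296.9], 68)]
160 [211.67828775 270.31413921]
164 [211.49187523 268.70864595]
168 [211.30373118 267.0880606 ]
172 [211.1138293  265.45215362]
```

```bash
python3 -m crank '[{"gripper":46,"dp":[0.08,0,0.3],"rot":[0,0,0]},{"gripper":46,"dp":[0,0,0.6],"rot":[0,0,0]},{"gripper":46,"dp":[0,0,0.6],"rot":[0,0,0]},{"gripper":46,"dp":[0,0,0.6],"rot":[0,0,0]},{"gripper":46,"dp":[0,0,0.4],"rot":[0,0,0]}]' >/dev/null
python3 -m crank '[{"gripper":46,"dp":[0,0,0.3],"rot":[0,0,0]},{"gripper":46,"dp":[0,0,0.2],"rot":[0,0,0]},{"gripper":46,"dp":[0,0,0.2],"rot":[0,0,0]},{"gripper":46,"dp":[0,0,0],"rot":[0,0,0]},{"gripper":46,"dp":[0,0,0],"rot":[0,0,0]}]'
python3 - <<'E'
from h import *
from station import capture
T,S=capture("top"),capture("side");H["gold"]=((10,24),150,100)
print(blobs(S,"gold",60),blobs(T,"gold",60))
E
```

```text
t: 35.3
position: [517.4, 290.2, 30.4]
ee_rot: [[0.984, -0.176, 0.0], [-0.176, -0.984, 0.0], [0.0, -0.0, -1.0]]
wrist_force: [-0.5, -0.2, -1.0]
grip_width: 53.6
finger_force: 53.0
[([231.2, 112.7], 495), ([133.8, 145.8], 3116), ([219.4, 302.6], 518)] [([251.9, 63.1], 7294), ([365.4, 106.9], 1635), ([17.4, 135.8], 137), ([128.4, 220.3], 100), ([125.3, 241.5], 86)]
```

```bash
python3 -m crank '[{"gripper":46,"dp":[0,0,0.1],"rot":[0,0,0]},{"gripper":46,"dp":[0,0,0.1],"rot":[0,0,0]},{"gripper":46,"dp":[0,0,0.1],"rot":[0,0,0]},{"gripper":46,"dp":[0,0,0],"rot":[0,0,0]},{"gripper":46,"dp":[0,0,0],"rot":[0,0,0]}]'
python3 -m crank '[{"gripper":46,"dp":[0,0,0.03],"rot":[0,0,0]},{"gripper":46,"dp":[0,0,0.03],"rot":[0,0,0]},{"gripper":46,"dp":[0,0,0.02],"rot":[0,0,0]},{"gripper":46,"dp":[0,0,0],"rot":[0,0,0]},{"gripper":46,"dp":[0,0,0],"rot":[0,0,0]}]'
```

```text
t: 35.82
position: [517.1, 290.1, 20.8]
ee_rot: [[0.984, -0.176, -0.0], [-0.176, -0.984, -0.0], [-0.0, 0.0, -1.0]]
wrist_force: [0.2, -0.4, -1.4]
grip_width: 54.0
finger_force: 53.0
t: 36.23
position: [517.2, 290.2, 18.7]
ee_rot: [[0.984, -0.176, -0.0], [-0.176, -0.984, 0.0], [-0.0, -0.0, -1.0]]
wrist_force: [0.1, -0.2, -2.5]
grip_width: 53.8
finger_force: 53.0
```

```bash
python3 -m crank '[{"gripper":46,"dp":[0,0,0.03],"rot":[0,0,0]},{"gripper":46,"dp":[0,0,0.02],"rot":[0,0,0]},{"gripper":46,"dp":[0,0,0.02],"rot":[0,0,0]},{"gripper":46,"dp":[0,0,0],"rot":[0,0,0]},{"gripper":46,"dp":[0,0,0],"rot":[0,0,0]}]'
```

```text
t: 36.65
position: [517.5, 290.2, 17.8]
ee_rot: [[0.984, -0.176, 0.001], [-0.176, -0.984, 0.0], [0.001, -0.0, -1.0]]
wrist_force: [-4.9, -2.6, 11.9]
grip_width: 54.0
finger_force: 54.3
```

```bash
python3 -m crank '[{"gripper":58,"dp":[0,0,0],"rot":[0,0,0]},{"gripper":64,"dp":[0,0,0],"rot":[0,0,0]},{"gripper":72,"dp":[0,0,0],"rot":[0,0,0]},{"gripper":72,"dp":[0,0,0],"rot":[0,0,0]},{"gripper":72,"dp":[0,0,-0.1],"rot":[0,0,0]}]'
python3 -m crank '[{"gripper":72,"dp":[0,0,-0.3],"rot":[0,0,0]},{"gripper":72,"dp":[0,0,-0.6],"rot":[0,0,0]},{"gripper":72,"dp":[0,0,-0.9],"rot":[0,0,0]},{"gripper":72,"dp":[0,0,-0.9],"rot":[0,0,0]},{"gripper":72,"dp":[0,0,-0.9],"rot":[0,0,0]}]' >/dev/null
python3 -m crank '[{"gripper":46,"dp":[0,0,-0.9],"rot":[0,0,-0.5]},{"gripper":46,"dp":[0,0,-0.9],"rot":[0,0,-0.5]},{"gripper":46,"dp":[0,0,-0.9],"rot":[0,0,-0.5]},{"gripper":46,"dp":[0,0,-0.9],"rot":[0,0,-0.53]},{"gripper":46,"dp":[0,0,-0.8],"rot":[0,0,0]}]' >/dev/null
python3 -m crank '[{"gripper":46,"dp":[-0.26,1,0],"rot":[0,0,0]},{"gripper":46,"dp":[-0.26,1,0],"rot":[0,0,0]},{"gripper":46,"dp":[-0.26,1,0],"rot":[0,0,0]},{"gripper":46,"dp":[-0.26,1,0],"rot":[0,0,0]},{"gripper":46,"dp":[-0.26,1,0],"rot":[0,0,0]}]' >/dev/null
python3 -m crank '[{"gripper":46,"dp":[-0.26,1,0],"rot":[0,0,0]},{"gripper":46,"dp":[-0.26,1,0],"rot":[0,0,0]},{"gripper":46,"dp":[-0.26,1,0],"rot":[0,0,0]},{"gripper":46,"dp":[-0.26,1,0],"rot":[0,0,0]},{"gripper":46,"dp":[-0.26,1,0],"rot":[0,0,0]}]'
python3 - <<'E'
from h import *
from station import capture
T,S=capture("top"),capture("side");np.savez("T7.npz",**T);np.savez("S7.npz",**S)
H["gold"]=((10,24),150,100)
print(blobs(S,"gold",60),blobs(T,"gold",60))
print(cylc(T,(515.5,290.5,63),28,15),cylc(S,(515.5,290.5,63),28,15))
E
```

```text
t: 37.07
position: [516.9, 290.0, 19.1]
ee_rot: [[0.984, -0.176, -0.001], [-0.176, -0.984, -0.0], [-0.001, 0.001, -1.0]]
wrist_force: [0.1, 0.5, -0.3]
grip_width: 71.7
finger_force: 0.0
t: 38.73
position: [438.5, -11.1, 260.5]
ee_rot: [[1.0, 0.0, 0.001], [0.0, -1.0, -0.0], [0.001, 0.0, -1.0]]
wrist_force: [0.2, 0.7, 0.3]
grip_width: 45.9
finger_force: 0.0
[([231.9, 122.4], 844), ([133.8, 144.9], 2864), ([214.5, 305.3], 860)] [([252.7, 62.1], 7081), ([365.1, 107.0], 1605), ([17.4, 135.9], 136), ([128.2, 231.1], 621)]
[128.00551624 232.26757561] [215.72538499 305.12738356]
```

Top and side blobs agree with the box's middle to about 2 mm, so the jar is packed. Back for red.

```bash
python3 -m crank '[{"gripper":46,"dp":[-0.226,0.885,0],"rot":[0,0,0]},{"gripper":46,"dp":[-0.226,0.885,0],"rot":[0,0,0]},{"gripper":46,"dp":[-0.226,0.885,0],"rot":[0,0,0]},{"gripper":46,"dp":[-0.226,0.885,0],"rot":[0,0,0]},{"gripper":46,"dp":[-0.226,0.885,0],"rot":[0,0,0]}]' 70 >/dev/null
python3 -m crank '[{"gripper":46,"dp":[-0.226,0.885,0],"rot":[0,0,0]},{"gripper":46,"dp":[-0.226,0.885,0],"rot":[0,0,0]},{"gripper":46,"dp":[-0.226,0.885,0],"rot":[0,0,0]},{"gripper":46,"dp":[-0.226,0.885,0],"rot":[0,0,0]},{"gripper":46,"dp":[-0.226,0.885,0],"rot":[0,0,0]}]' >/dev/null
python3 -m crank '[{"gripper":46,"dp":[0,0,0],"rot":[0,0,0]},{"gripper":46,"dp":[0,0,0],"rot":[0,0,0]},{"gripper":46,"dp":[0,0,0],"rot":[0,0,0]},{"gripper":46,"dp":[0,0,0],"rot":[0,0,0]},{"gripper":46,"dp":[0,0,0],"rot":[0,0,0]}]'
python3 - <<'E'
from h import *
from station import capture
T,S=capture("top"),capture("side")
print("gold",blobs(T,"gold",400)[-1:])
for k in("yellow","blue","red"):
    a=[b[0] for b in blobs(T,k,50)];b=[b[0] for b in blobs(S,k,50)]
    for i in a:
        for j in b:
            p,e=fitcyl([T,S],(i,j))
            if e<1.2 and 180<p[2]<205: print(k,p.round(1),round(e,2))
E
```

```text
t: 40.08
position: [371.9, -274.5, 259.9]
ee_rot: [[1.0, 0.001, 0.0], [0.001, -1.0, -0.0], [0.0, 0.0, -1.0]]
wrist_force: [-0.9, 0.3, -0.3]
grip_width: 46.2
finger_force: 0.0
gold [([128.5, 231.0], 662)]
yellow [ 727.8 -200.2  192.1] 0.24
yellow [ 527.2 -281.5  195.4] 0.22
blue [ 448.7 -276.1  193.4] 0.23
red [455.3  31.1 191.1] 0.28
red [ 370.4 -277.4  194.8] 0.52
```

```bash
python3 -m crank '[{"gripper":46,"dp":[-0.04,0.08,0.5],"rot":[0,0,0]},{"gripper":46,"dp":[0,0,0.8],"rot":[0,0,0]},{"gripper":46,"dp":[0,0,0.8],"rot":[0,0,0]},{"gripper":46,"dp":[0,0,0.8],"rot":[0,0,0]},{"gripper":46,"dp":[0,0,0.71],"rot":[0,0,0]}]' >/dev/null
python3 -m crank '[{"gripper":46,"dp":[0,0,0],"rot":[0,0,0]},{"gripper":46,"dp":[0,0,0],"rot":[0,0,0]},{"gripper":24,"dp":[0,0,0],"rot":[0,0,0]},{"gripper":18,"dp":[0,0,0],"rot":[0,0,0]},{"gripper":18,"dp":[0,0,0],"rot":[0,0,0]}]' 70
python3 -m crank '[{"gripper":18,"dp":[0,0,0],"rot":[0,0,0]},{"gripper":18,"dp":[0,0,0],"rot":[0,0,0]},{"gripper":18,"dp":[0,0,0],"rot":[0,0,0]},{"gripper":18,"dp":[0,0,-0.05],"rot":[0,0,0]},{"gripper":18,"dp":[0,0,-0.05],"rot":[0,0,0]}]'
```

```text
t: 41.02
position: [371.1, -278.3, 153.3]
ee_rot: [[1.0, 0.0, 0.003], [0.0, -1.0, -0.002], [0.003, 0.002, -1.0]]
wrist_force: [-0.6, 1.1, 6.4]
grip_width: 24.8
finger_force: 68.4
t: 41.43
position: [370.4, -277.8, 155.1]
ee_rot: [[1.0, 0.0, 0.001], [0.0, -1.0, -0.001], [0.001, 0.001, -1.0]]
wrist_force: [0.2, 0.2, -3.3]
grip_width: 25.1
finger_force: 68.9
```

```bash
python3 -m crank '[{"gripper":18,"dp":[0,0,-0.2],"rot":[0,0,0]},{"gripper":18,"dp":[0,0,-0.5],"rot":[0,0,0]},{"gripper":18,"dp":[0,0,-0.6],"rot":[0,0,0]},{"gripper":18,"dp":[0,0,-0.6],"rot":[0,0,0]},{"gripper":18,"dp":[0,0,-0.6],"rot":[0,0,0]}]' >/dev/null
python3 -m crank '[{"gripper":18,"dp":[0,-0.2,-0.3],"rot":[0,0,0]},{"gripper":18,"dp":[0,-0.6,0],"rot":[0,0,0]},{"gripper":18,"dp":[0,-0.8,0],"rot":[0,0,0]},{"gripper":18,"dp":[0,-0.8,0],"rot":[0,0,0]},{"gripper":18,"dp":[0.3,-0.7,0],"rot":[0,0,0]}]' >/dev/null
python3 -m crank '[{"gripper":18,"dp":[0.7,-0.6,0],"rot":[0,0,0]},{"gripper":18,"dp":[0.7,-0.6,0],"rot":[0,0,0]},{"gripper":18,"dp":[0.7,-0.6,0],"rot":[0,0,0]},{"gripper":18,"dp":[0.7,-0.6,0],"rot":[0,0,0]},{"gripper":18,"dp":[0.7,-0.6,0],"rot":[0,0,0]}]' >/dev/null
python3 -m crank '[{"gripper":18,"dp":[0.7,-0.6,0],"rot":[0,0,0]},{"gripper":18,"dp":[0.7,-0.6,0],"rot":[0,0,0]},{"gripper":18,"dp":[0.7,-0.6,0],"rot":[0,0,0]},{"gripper":18,"dp":[0.7,-0.6,0],"rot":[0,0,0]},{"gripper":18,"dp":[0.7,-0.6,0],"rot":[0,0,0]}]' >/dev/null
python3 -m crank '[{"gripper":18,"dp":[0.7,-0.6,0],"rot":[0,0,0]},{"gripper":18,"dp":[0.7,-0.6,0],"rot":[0,0,0]},{"gripper":18,"dp":[0.7,-0.6,0],"rot":[0,0,0]},{"gripper":18,"dp":[0.4,-0.4,0],"rot":[0,0,0]},{"gripper":18,"dp":[0,0,0],"rot":[0,0,0]}]' >/dev/null
python3 -m crank '[{"gripper":18,"dp":[0,0,0],"rot":[0,0,0]},{"gripper":18,"dp":[0,0,0],"rot":[0,0,0]},{"gripper":18,"dp":[0,0,0],"rot":[0,0,0]},{"gripper":18,"dp":[0,0,0],"rot":[0,0,0]},{"gripper":18,"dp":[0,0,0],"rot":[0,0,0]}]'
```

```text
t: 43.93
position: [664.0, 60.8, 238.7]
ee_rot: [[1.0, -0.0, 0.0], [-0.0, -1.0, 0.0], [0.0, -0.0, -1.0]]
wrist_force: [-0.5, 0.6, -2.6]
grip_width: 24.8
finger_force: 69.3
```

```bash
python3 -m crank '[{"gripper":18,"dp":[0.07,-0.09,0.4],"rot":[0,0,0]},{"gripper":18,"dp":[0,0,0.7],"rot":[0,0,0]},{"gripper":18,"dp":[0,0,0.7],"rot":[0,0,0]},{"gripper":18,"dp":[0,0,0.6],"rot":[0,0,0]},{"gripper":18,"dp":[0,0,0.2],"rot":[0,0,0]}]' >/dev/null
python3 -m crank '[{"gripper":18,"dp":[0,0,0.08],"rot":[0,0,0]},{"gripper":18,"dp":[0,0,0.05],"rot":[0,0,0]},{"gripper":18,"dp":[0,0,0.03],"rot":[0,0,0]},{"gripper":18,"dp":[0,0,0],"rot":[0,0,0]},{"gripper":18,"dp":[0,0,0],"rot":[0,0,0]}]'
python3 -m crank '[{"gripper":18,"dp":[0,0,0.03],"rot":[0,0,0]},{"gripper":18,"dp":[0,0,0.03],"rot":[0,0,0]},{"gripper":18,"dp":[0,0,0],"rot":[0,0,0]},{"gripper":18,"dp":[0,0,0],"rot":[0,0,0]},{"gripper":18,"dp":[0,0,0],"rot":[0,0,0]}]'
```

```text
t: 44.77
position: [666.6, 64.0, 156.4]
ee_rot: [[1.0, 0.0, 0.001], [0.0, -1.0, 0.0], [0.001, -0.0, -1.0]]
wrist_force: [-0.0, -0.3, -2.6]
grip_width: 24.9
finger_force: 69.3
t: 45.18
position: [666.3, 64.0, 153.7]
ee_rot: [[1.0, 0.0, -0.0], [0.0, -1.0, -0.0], [-0.0, 0.0, -1.0]]
wrist_force: [-0.7, -1.0, -3.2]
grip_width: 25.0
finger_force: 69.3
```

```bash
python3 -m crank '[{"gripper":18,"dp":[0,0,0.03],"rot":[0,0,0]},{"gripper":18,"dp":[0,0,0.02],"rot":[0,0,0]},{"gripper":18,"dp":[0,0,0],"rot":[0,0,0]},{"gripper":18,"dp":[0,0,0],"rot":[0,0,0]},{"gripper":18,"dp":[0,0,0],"rot":[0,0,0]}]'
```

```text
t: 45.6
position: [666.8, 64.1, 153.4]
ee_rot: [[1.0, 0.0, 0.002], [0.0, -1.0, 0.0], [0.002, -0.0, -1.0]]
wrist_force: [-0.9, 0.5, 5.5]
grip_width: 24.7
finger_force: 70.2
```

```bash
python3 -m crank '[{"gripper":46,"dp":[0,0,0],"rot":[0,0,0]},{"gripper":46,"dp":[0,0,0],"rot":[0,0,0]},{"gripper":46,"dp":[0,0,0],"rot":[0,0,0]},{"gripper":46,"dp":[0,0,-0.3],"rot":[0,0,0]},{"gripper":46,"dp":[0,0,-0.6],"rot":[0,0,0]}]' >/dev/null
python3 -m crank '[{"gripper":46,"dp":[0,0,-0.8],"rot":[0,0,0]},{"gripper":46,"dp":[0,0,-0.8],"rot":[0,0,0]},{"gripper":46,"dp":[0,0,-0.8],"rot":[0,0,0]},{"gripper":46,"dp":[0,0,-0.2],"rot":[0,0,0]},{"gripper":46,"dp":[-0.604,0.943,0],"rot":[0,0,0]}]' >/dev/null
python3 -m crank '[{"gripper":46,"dp":[-0.604,0.943,0],"rot":[0,0,0]},{"gripper":46,"dp":[-0.604,0.943,0],"rot":[0,0,0]},{"gripper":46,"dp":[-0.604,0.943,0],"rot":[0,0,0]},{"gripper":46,"dp":[-0.604,0.943,0],"rot":[0,0,0]},{"gripper":46,"dp":[-0.604,0.943,0],"rot":[0,0,0]}]' >/dev/null
python3 -m crank '[{"gripper":46,"dp":[-0.604,0.943,0],"rot":[0,0,0]},{"gripper":46,"dp":[-0.604,0.943,0],"rot":[0,0,0]},{"gripper":46,"dp":[-0.604,0.943,0],"rot":[0,0,0]},{"gripper":46,"dp":[-0.604,0.943,0],"rot":[0,0,0]},{"gripper":46,"dp":[-0.604,0.943,0],"rot":[0,0,0]}]' >/dev/null
python3 -m crank '[{"gripper":46,"dp":[-0.604,0.943,0],"rot":[0,0,0]},{"gripper":46,"dp":[0,0,0],"rot":[0,0,0]},{"gripper":46,"dp":[0,0,0],"rot":[0,0,0]},{"gripper":46,"dp":[0,0,0],"rot":[0,0,0]},{"gripper":46,"dp":[0,0,0],"rot":[0,0,0]}]'
python3 - <<'E'
from h import *
from station import capture
T,S=capture("top"),capture("side")
for k in("yellow","blue","red"):
    a=[b[0] for b in blobs(T,k,50)];b=[b[0] for b in blobs(S,k,50)]
    for i in a:
        for j in b:
            p,e=fitcyl([T,S],(i,j))
            if e<1.2 and 180<p[2]<205: print(k,p.round(1),round(e,2))
E
```

```text
t: 47.68
position: [449.4, -274.8, 257.1]
ee_rot: [[1.0, 0.001, -0.0], [0.001, -1.0, 0.0], [-0.0, -0.0, -1.0]]
wrist_force: [0.4, -0.0, -0.4]
grip_width: 46.0
finger_force: 0.0
yellow [ 727.9 -200.1  192.2] 0.01
yellow [ 527.2 -281.5  195.4] 0.22
blue [ 448.7 -274.5  194.2] 0.32
red [665.4  64.3 195.5] 0.19
red [455.3  31.1 191.1] 0.28
```

Red is back within 2 mm. Now blue.

```bash
python3 -m crank '[{"gripper":46,"dp":[0,0.02,0.5],"rot":[0,0,0]},{"gripper":46,"dp":[0,0,0.8],"rot":[0,0,0]},{"gripper":46,"dp":[0,0,0.8],"rot":[0,0,0]},{"gripper":46,"dp":[0,0,0.8],"rot":[0,0,0]},{"gripper":46,"dp":[0,0,0.62],"rot":[0,0,0]}]' >/dev/null
python3 -m crank '[{"gripper":46,"dp":[0,0,0],"rot":[0,0,0]},{"gripper":46,"dp":[0,0,0],"rot":[0,0,0]},{"gripper":24,"dp":[0,0,0],"rot":[0,0,0]},{"gripper":18,"dp":[0,0,0],"rot":[0,0,0]},{"gripper":18,"dp":[0,0,0],"rot":[0,0,0]}]' 70
python3 -m crank '[{"gripper":18,"dp":[0,0,0],"rot":[0,0,0]},{"gripper":18,"dp":[0,0,0],"rot":[0,0,0]},{"gripper":18,"dp":[0,0,0],"rot":[0,0,0]},{"gripper":18,"dp":[0,0,-0.05],"rot":[0,0,0]},{"gripper":18,"dp":[0,0,-0.05],"rot":[0,0,0]}]'
```

```text
t: 48.62
position: [449.8, -276.4, 153.5]
ee_rot: [[1.0, 0.0, 0.003], [0.0, -1.0, -0.002], [0.003, 0.002, -1.0]]
wrist_force: [-0.6, 1.4, 7.5]
grip_width: 25.3
finger_force: 68.6
t: 49.03
position: [449.0, -276.2, 155.2]
ee_rot: [[1.0, 0.0, 0.0], [0.0, -1.0, -0.0], [0.0, 0.0, -1.0]]
wrist_force: [-0.4, -0.5, -2.9]
grip_width: 24.9
finger_force: 68.9
```

```bash
python3 -m crank '[{"gripper":18,"dp":[0,0,-0.2],"rot":[0,0,0]},{"gripper":18,"dp":[0,0,-0.5],"rot":[0,0,0]},{"gripper":18,"dp":[0,0,-0.6],"rot":[0,0,0]},{"gripper":18,"dp":[0,0,-0.6],"rot":[0,0,0]},{"gripper":18,"dp":[0,0,-0.6],"rot":[0,0,0]}]' >/dev/null
python3 -m crank '[{"gripper":18,"dp":[0,0,-0.3],"rot":[0,0,0]},{"gripper":18,"dp":[0.15,-0.3,0],"rot":[0,0,0]},{"gripper":18,"dp":[0.3,-0.6,0],"rot":[0,0,0]},{"gripper":18,"dp":[0.3,-0.6,0],"rot":[0,0,0]},{"gripper":18,"dp":[0.3,-0.6,0],"rot":[0,0,0]}]' >/dev/null
python3 -m crank '[{"gripper":18,"dp":[0.3,-0.6,0],"rot":[0,0,0]},{"gripper":18,"dp":[0.3,-0.6,0],"rot":[0,0,0]},{"gripper":18,"dp":[0.3,-0.6,0],"rot":[0,0,0]},{"gripper":18,"dp":[0.3,-0.6,0],"rot":[0,0,0]},{"gripper":18,"dp":[0.3,-0.6,0],"rot":[0,0,0]}]' >/dev/null
python3 -m crank '[{"gripper":18,"dp":[0.3,-0.6,0],"rot":[0,0,0]},{"gripper":18,"dp":[0.3,-0.6,0],"rot":[0,0,0]},{"gripper":18,"dp":[0.3,-0.6,0],"rot":[0,0,0]},{"gripper":18,"dp":[0.3,-0.6,0],"rot":[0,0,0]},{"gripper":18,"dp":[0.3,-0.6,0],"rot":[0,0,0]}]' >/dev/null
python3 -m crank '[{"gripper":18,"dp":[0.3,-0.6,0],"rot":[0,0,0]},{"gripper":18,"dp":[0.3,-0.6,0],"rot":[0,0,0]},{"gripper":18,"dp":[0.28,-0.55,0],"rot":[0,0,0]},{"gripper":18,"dp":[0,0,0],"rot":[0,0,0]},{"gripper":18,"dp":[0,0,0],"rot":[0,0,0]}]' >/dev/null
python3 -m crank '[{"gripper":18,"dp":[0,0,0],"rot":[0,0,0]},{"gripper":18,"dp":[0,0,0],"rot":[0,0,0]},{"gripper":18,"dp":[0,0,0],"rot":[0,0,0]},{"gripper":18,"dp":[0,0,0],"rot":[0,0,0]},{"gripper":18,"dp":[0,0,0],"rot":[0,0,0]}]'
```

```text
t: 51.53
position: [596.7, 19.0, 238.6]
ee_rot: [[1.0, -0.0, 0.0], [-0.0, -1.0, -0.0], [0.0, 0.0, -1.0]]
wrist_force: [0.4, 0.4, -3.1]
grip_width: 24.8
finger_force: 69.3
```

```bash
python3 -m crank '[{"gripper":18,"dp":[0,0,0.4],"rot":[0,0,0]},{"gripper":18,"dp":[0,0,0.7],"rot":[0,0,0]},{"gripper":18,"dp":[0,0,0.7],"rot":[0,0,0]},{"gripper":18,"dp":[0,0,0.6],"rot":[0,0,0]},{"gripper":18,"dp":[0,0,0.2],"rot":[0,0,0]}]' >/dev/null
python3 -m crank '[{"gripper":18,"dp":[0,0,0.08],"rot":[0,0,0]},{"gripper":18,"dp":[0,0,0.05],"rot":[0,0,0]},{"gripper":18,"dp":[0,0,0.05],"rot":[0,0,0]},{"gripper":18,"dp":[0,0,0],"rot":[0,0,0]},{"gripper":18,"dp":[0,0,0],"rot":[0,0,0]}]'
python3 -m crank '[{"gripper":18,"dp":[0,0,0.02],"rot":[0,0,0]},{"gripper":18,"dp":[0,0,0.02],"rot":[0,0,0]},{"gripper":18,"dp":[0,0,0.02],"rot":[0,0,0]},{"gripper":18,"dp":[0,0,0],"rot":[0,0,0]},{"gripper":18,"dp":[0,0,0],"rot":[0,0,0]}]'
```

```text
t: 52.37
position: [597.1, 19.4, 155.9]
ee_rot: [[1.0, 0.0, 0.001], [0.0, -1.0, 0.0], [0.001, -0.0, -1.0]]
wrist_force: [0.3, -0.4, -2.6]
grip_width: 25.0
finger_force: 69.2
t: 52.78
position: [596.9, 19.4, 153.7]
ee_rot: [[1.0, 0.0, 0.001], [0.0, -1.0, 0.0], [0.001, -0.0, -1.0]]
wrist_force: [-0.8, 0.4, 0.3]
grip_width: 25.1
finger_force: 69.6
```

```bash
python3 -m crank '[{"gripper":18,"dp":[0,0,0.02],"rot":[0,0,0]},{"gripper":46,"dp":[0,0,0],"rot":[0,0,0]},{"gripper":46,"dp":[0,0,0],"rot":[0,0,0]},{"gripper":46,"dp":[0,0,0],"rot":[0,0,0]},{"gripper":46,"dp":[0,0,-0.3],"rot":[0,0,0]}]' >/dev/null
python3 -m crank '[{"gripper":46,"dp":[0,0,-0.8],"rot":[0,0,0]},{"gripper":46,"dp":[0,0,-0.8],"rot":[0,0,0]},{"gripper":46,"dp":[0,0,-0.8],"rot":[0,0,0]},{"gripper":46,"dp":[0,0,-0.8],"rot":[0,0,0]},{"gripper":46,"dp":[-0.208,0.912,0],"rot":[0,0,0]}]' >/dev/null
python3 -m crank '[{"gripper":46,"dp":[-0.208,0.912,0],"rot":[0,0,0]},{"gripper":46,"dp":[-0.208,0.912,0],"rot":[0,0,0]},{"gripper":46,"dp":[-0.208,0.912,0],"rot":[0,0,0]},{"gripper":46,"dp":[-0.208,0.912,0],"rot":[0,0,0]},{"gripper":46,"dp":[-0.208,0.912,0],"rot":[0,0,0]}]' >/dev/null
python3 -m crank '[{"gripper":46,"dp":[-0.208,0.912,0],"rot":[0,0,0]},{"gripper":46,"dp":[-0.208,0.912,0],"rot":[0,0,0]},{"gripper":46,"dp":[-0.208,0.912,0],"rot":[0,0,0]},{"gripper":46,"dp":[-0.208,0.912,0],"rot":[0,0,0]},{"gripper":46,"dp":[-0.208,0.912,0],"rot":[0,0,0]}]' >/dev/null
python3 -m crank '[{"gripper":46,"dp":[0,0,0],"rot":[0,0,0]},{"gripper":46,"dp":[0,0,0],"rot":[0,0,0]},{"gripper":46,"dp":[0,0,0],"rot":[0,0,0]},{"gripper":46,"dp":[0,0,0],"rot":[0,0,0]},{"gripper":46,"dp":[0,0,0],"rot":[0,0,0]}]'
python3 - <<'E'
from h import *
from station import capture
T,S=capture("top"),capture("side")
for k in("yellow","blue","red"):
    a=[b[0] for b in blobs(T,k,50)];b=[b[0] for b in blobs(S,k,50)]
    for i in a:
        for j in b:
            p,e=fitcyl([T,S],(i,j))
            if e<1.2 and 180<p[2]<205: print(k,p.round(1),round(e,2))
E
```

```text
t: 54.87
position: [528.6, -280.6, 258.1]
ee_rot: [[1.0, 0.001, 0.0], [0.001, -1.0, -0.0], [0.0, 0.0, -1.0]]
wrist_force: [-0.1, 0.2, 0.3]
grip_width: 46.3
finger_force: 0.0
yellow [ 727.7 -199.9  192.4] 0.07
yellow [ 527.2 -281.6  195.7] 0.2
blue [596.6  19.9 194.1] 0.62
red [665.4  64.3 195.5] 0.19
red [455.3  31.1 190.7] 0.29
```

Blue is back within 1 mm. Now yellow.

```bash
python3 -m crank '[{"gripper":46,"dp":[-0.02,0.03,0.5],"rot":[0,0,0]},{"gripper":46,"dp":[0,0,0.8],"rot":[0,0,0]},{"gripper":46,"dp":[0,0,0.8],"rot":[0,0,0]},{"gripper":46,"dp":[0,0,0.8],"rot":[0,0,0]},{"gripper":46,"dp":[0,0,0.65],"rot":[0,0,0]}]' >/dev/null
python3 -m crank '[{"gripper":46,"dp":[0,0,0],"rot":[0,0,0]},{"gripper":46,"dp":[0,0,0],"rot":[0,0,0]},{"gripper":24,"dp":[0,0,0],"rot":[0,0,0]},{"gripper":18,"dp":[0,0,0],"rot":[0,0,0]},{"gripper":18,"dp":[0,0,0],"rot":[0,0,0]}]' 70
python3 -m crank '[{"gripper":18,"dp":[0,0,0],"rot":[0,0,0]},{"gripper":18,"dp":[0,0,0],"rot":[0,0,0]},{"gripper":18,"dp":[0,0,0],"rot":[0,0,0]},{"gripper":18,"dp":[0,0,-0.05],"rot":[0,0,0]},{"gripper":18,"dp":[0,0,-0.05],"rot":[0,0,0]}]'
```

```text
t: 55.8
position: [528.4, -282.8, 153.5]
ee_rot: [[1.0, 0.0, 0.003], [0.0, -1.0, -0.002], [0.003, 0.002, -1.0]]
wrist_force: [-0.3, 1.1, 7.5]
grip_width: 24.7
finger_force: 68.6
t: 56.22
position: [527.6, -282.5, 154.8]
ee_rot: [[1.0, 0.0, 0.0], [0.0, -1.0, -0.0], [0.0, 0.0, -1.0]]
wrist_force: [0.3, 0.1, -3.0]
grip_width: 24.8
finger_force: 68.9
```

```bash
python3 -m crank '[{"gripper":18,"dp":[0,0,-0.2],"rot":[0,0,0]},{"gripper":18,"dp":[0,0,-0.5],"rot":[0,0,0]},{"gripper":18,"dp":[0,0,-0.6],"rot":[0,0,0]},{"gripper":18,"dp":[0,0,-0.6],"rot":[0,0,0]},{"gripper":18,"dp":[0,0,-0.6],"rot":[0,0,0]}]' >/dev/null
python3 -m crank '[{"gripper":18,"dp":[0,0,-0.3],"rot":[0,0,0]},{"gripper":18,"dp":[0.15,-0.3,0],"rot":[0,0,0]},{"gripper":18,"dp":[0.3,-0.62,0],"rot":[0,0,0]},{"gripper":18,"dp":[0.3,-0.62,0],"rot":[0,0,0]},{"gripper":18,"dp":[0.3,-0.62,0],"rot":[0,0,0]}]' >/dev/null
python3 -m crank '[{"gripper":18,"dp":[0.3,-0.62,0],"rot":[0,0,0]},{"gripper":18,"dp":[0.3,-0.62,0],"rot":[0,0,0]},{"gripper":18,"dp":[0.3,-0.62,0],"rot":[0,0,0]},{"gripper":18,"dp":[0.3,-0.62,0],"rot":[0,0,0]},{"gripper":18,"dp":[0.3,-0.62,0],"rot":[0,0,0]}]' >/dev/null
python3 -m crank '[{"gripper":18,"dp":[0.3,-0.62,0],"rot":[0,0,0]},{"gripper":18,"dp":[0.3,-0.62,0],"rot":[0,0,0]},{"gripper":18,"dp":[0.3,-0.62,0],"rot":[0,0,0]},{"gripper":18,"dp":[0.21,-0.5,0],"rot":[0,0,0]},{"gripper":18,"dp":[0,0,0],"rot":[0,0,0]}]' >/dev/null
python3 -m crank '[{"gripper":18,"dp":[0,0,0],"rot":[0,0,0]},{"gripper":18,"dp":[0,0,0],"rot":[0,0,0]},{"gripper":18,"dp":[0,0,0],"rot":[0,0,0]},{"gripper":18,"dp":[0,0,0],"rot":[0,0,0]},{"gripper":18,"dp":[0,0,0],"rot":[0,0,0]}]'
```

```text
t: 58.3
position: [637.2, -54.4, 238.4]
ee_rot: [[1.0, -0.001, 0.0], [-0.001, -1.0, -0.0], [0.0, 0.0, -1.0]]
wrist_force: [-0.0, -0.5, -2.8]
grip_width: 25.4
finger_force: 69.2
```

```bash
python3 -m crank '[{"gripper":18,"dp":[0,0,0.4],"rot":[0,0,0]},{"gripper":18,"dp":[0,0,0.7],"rot":[0,0,0]},{"gripper":18,"dp":[0,0,0.7],"rot":[0,0,0]},{"gripper":18,"dp":[0,0,0.6],"rot":[0,0,0]},{"gripper":18,"dp":[0,0,0.2],"rot":[0,0,0]}]' >/dev/null
python3 -m crank '[{"gripper":18,"dp":[0,0,0.08],"rot":[0,0,0]},{"gripper":18,"dp":[0,0,0.05],"rot":[0,0,0]},{"gripper":18,"dp":[0,0,0.05],"rot":[0,0,0]},{"gripper":18,"dp":[0,0,0],"rot":[0,0,0]},{"gripper":18,"dp":[0,0,0],"rot":[0,0,0]}]'
python3 -m crank '[{"gripper":18,"dp":[0,0,0.02],"rot":[0,0,0]},{"gripper":18,"dp":[0,0,0.02],"rot":[0,0,0]},{"gripper":18,"dp":[0,0,0.03],"rot":[0,0,0]},{"gripper":18,"dp":[0,0,0],"rot":[0,0,0]},{"gripper":18,"dp":[0,0,0],"rot":[0,0,0]}]'
```

```text
t: 59.13
position: [637.6, -53.9, 155.6]
ee_rot: [[1.0, 0.0, 0.001], [0.0, -1.0, -0.0], [0.001, 0.0, -1.0]]
wrist_force: [-0.0, 0.2, -3.2]
grip_width: 24.9
finger_force: 69.2
t: 59.55
position: [637.7, -53.8, 153.6]
ee_rot: [[1.0, 0.0, 0.001], [0.0, -1.0, -0.0], [0.001, 0.0, -1.0]]
wrist_force: [-0.8, 0.7, 4.2]
grip_width: 25.0
finger_force: 70.0
```

Contact. Release, rise and move clear, then check everything.

```bash
python3 -m crank '[{"gripper":46,"dp":[0,0,0],"rot":[0,0,0]},{"gripper":46,"dp":[0,0,0],"rot":[0,0,0]},{"gripper":46,"dp":[0,0,0],"rot":[0,0,0]},{"gripper":46,"dp":[0,0,-0.3],"rot":[0,0,0]},{"gripper":46,"dp":[0,0,-0.6],"rot":[0,0,0]}]' >/dev/null
python3 -m crank '[{"gripper":46,"dp":[0,0,-0.8],"rot":[0,0,0]},{"gripper":46,"dp":[0,0,-0.8],"rot":[0,0,0]},{"gripper":46,"dp":[0,0,-0.8],"rot":[0,0,0]},{"gripper":46,"dp":[0,0,-0.2],"rot":[0,0,0]},{"gripper":46,"dp":[-0.5,0.9,0],"rot":[0,0,0]}]' >/dev/null
python3 -m crank '[{"gripper":46,"dp":[-0.5,0.9,0],"rot":[0,0,0]},{"gripper":46,"dp":[-0.5,0.9,0],"rot":[0,0,0]},{"gripper":46,"dp":[-0.5,0.9,0],"rot":[0,0,0]},{"gripper":46,"dp":[-0.5,0.9,0],"rot":[0,0,0]},{"gripper":46,"dp":[-0.5,0.9,0],"rot":[0,0,0]}]' >/dev/null
python3 -m crank '[{"gripper":46,"dp":[-0.5,0.9,0],"rot":[0,0,0]},{"gripper":46,"dp":[0,0,0],"rot":[0,0,0]},{"gripper":46,"dp":[0,0,0],"rot":[0,0,0]},{"gripper":46,"dp":[0,0,0],"rot":[0,0,0]},{"gripper":46,"dp":[0,0,0],"rot":[0,0,0]}]'
python3 - <<'E'
from h import *
from station import capture
T,S=capture("top"),capture("side")
for k in("yellow","blue","red"):
    a=[b[0] for b in blobs(T,k,50)];b=[b[0] for b in blobs(S,k,50)]
    for i in a:
        for j in b:
            p,e=fitcyl([T,S],(i,j))
            if e<1.2 and 180<p[2]<205: print(k,p.round(1),round(e,2))
print(blobs(T,"green"),blobs(S,"green"))
H["gold"]=((10,24),150,100);print(blobs(T,"gold",300)[-1])
h=cv2.cvtColor(T["pixels"],cv2.COLOR_BGR2HSV);m=((h[...,1]<40)&(h[...,2]>205)).astype(np.uint8);n,_,st,ce=cv2.connectedComponentsWithStats(m)
print([ce[i].round(1) for i in range(1,n) if st[i,4]>300])
E
```

```text
t: 61.22
position: [532.8, -242.1, 257.8]
ee_rot: [[1.0, 0.001, 0.0], [0.001, -1.0, 0.0], [0.0, -0.0, -1.0]]
wrist_force: [0.2, -0.4, -0.4]
grip_width: 46.1
finger_force: 0.0
yellow [ 727.8 -200.1  192.3] 0.05
yellow [637.1 -53.4 193.4] 0.01
blue [596.6  19.9 195.9] 0.35
red [665.3  64.  195.1] 0.3
red [455.3  31.1 190.7] 0.24
[([286.3, 196.1], 577)] [([260.8, 180.5], 221)]
([127.6, 230.8], 586)
[array([ 99.4, 119.3]), array([ 22.1, 135.7]), array([227.3, 185.8]), array([134.8, 194. ])]
```

```bash
python3 -c "
from station import finish_job
print(finish_job())"
```

```text
the job is handed in; nothing more can be done
None
```

I handed the job in at about 61 s: the gold jar stands within about 2 mm of the gift box's middle, the three bottles are back upright within about 2 mm of their spots, and the other jars moved at most about 3 mm; blue slipped and rocked up to about 17° (my estimate) on my first grip, and no verdict came back.

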